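# Sort full ointment pots from empty ones by feel

## Robot

A 7-joint arm with a two-finger parallel gripper is mounted at the origin on the work surface. World frame = base frame: x ahead of the robot, y to its left, z up, the work surface at z = 0. Lengths are in m, angles in degrees, forces in N, time in s.
With the tool pointing down it reaches from about 0.425 to 0.875 m from the base axis. Payload 4.7 kg.
Tool frame: the origin (TCP) lies midway between the tips of the shut fingers; the grasp point (between the pads) lies 19 mm behind it; z points along the fingers, y is the direction in which the jaws open and shut (so a half turn about z gives the same grasp; the last joint's range is limited). The gripper opens to 87 mm and grips with 3 to 60 N. Pads are 19 mm wide; open, the fingers measure 117 mm over their backs; the gripper's body (75 mm by 190 mm) begins 51 mm behind the grasp point.
Start: joints at [-67.775, 18.392, -4.016, 83.108, 1.295, 78.541, -3.26], TCP at [0.237, 0.605, 0.203] pointing down, gripper open.
Joint ranges: [-163.93, 163.93], [-17.29, 119.83], [-79.2, 71.16], [3.27, 140.29], [-89.18, 269.18], [5.43, 117.66], [-154.24, 154.24]. Speed limits (degrees/s): [147.25, 147.25, 180, 180, 180, 180, 180].

## Interface

Orientations are given as [roll, pitch, yaw] about the fixed x, y, z axes, in that order (R = Rz(yaw) Ry(pitch) Rx(roll)).
In Python, from cell import env gives the robot as it stands. The module is installed in compiled form; this text tells all that it offers.
- The arm moves only by the tool servo_tool, never from a script. Its argument "plan" is a list of rows, each a list of 3 entries, a list of its own where there are three numbers: the opening, from 0 (shut) to 1 (fully open), then the shift along the tool's x, y, z in cm, then the turn, a rotation vector about the tool's x, y, z in degrees. A call has 1 to 20 rows; each row shifts and turns the pose as measured when the row begins, along the tool's axes as they then stand; what a row does not reach is not made up. A row lasts 1/12 s, in which the tool goes at most 41.7 mm and 7.16 degrees, less where a joint would pass 70% of its speed; a pose out of reach is approached as far as the arm can. A call is refused whole if a number of a shift passes 4.17 or a number of a turn 7.16, either way. A call with a gripper value outside its range is refused whole. The fingers move at their own pace and stop on an object; "force" is the grip in N (left out, the last holds). Time passes only in rows, so rows that do not move let the fingers close. It gives the time, the measured TCP pose, the force and the opening at its end, in the units of the state.
- env.get_obs(): the state, without advancing time (a new reading comes with each control period).
- env.read_camera(name): name is "scene" or "top"; returns a dict with "image" (420x560x3 uint8, blue, green, red), "fx", "fy", "cx", "cy" (pixels), "k1" (the pictures are not rectified: a ray, as slopes to the right and down, at radius r is drawn at 1 + k1 r^2 times it, then the intrinsics apply), "rvec" (rotation vector, rad) and "tvec" (3), from world to camera coordinates, as OpenCV has them. Camera axes: x right, y down, z forward; pixel columns grow to the right and rows downward; lengths in m; the calibration is good to about 2 mm. A picture is of the moment at which its call begins. There is no depth.
- env.sign_off(): hands the job in, once; it reports no verdict.
The state is a dict: "time_s": time; "qpos": joint angles; "joint_velocities": joint speeds; "effort": joint torques, N m; "tool_pos": TCP position; "tool_rot": TCP orientation; "force": force on the tool from outside, world axes, zero at the start; "wrist_torque": the same for the moment, N m; "grip_width": finger opening in m.
Only numpy, scipy, OpenCV 4.12 (cv2) and the standard library are available. Lean on these libraries where they do the work, as an engineer would, in place of code of your own. Each camera call takes 0.05 s, during which the arm holds its last target. There are 200 camera calls.

## Task

Of the three identical lidded ointment pots in the slanted rack some are full and some empty, and only lifting tells which: lift each to feel its weight, stand the full ones upright in the steel tray and the empty ones upright in the white plastic bin. Set them down without dropping them, and leave the other things on the counter where they are.

Things in the scene. Friction and masses are not known exactly. Their poses are not given: they have to be found in the camera images.
- pot_a_mid (a point): one of three look-alike lidded ointment pots (opaque white, paper label, blue line, orange lid), a cylinder 48 mm across, 86 mm tall with lid. This point: its centre, half-way up; z runs along its axis to the lid. Full ones weigh 255 to 360 g, empty ones 40 to 65 g; it cannot be seen which; at least one is full and at least one empty
- pot_b_mid (a point): one of three look-alike lidded ointment pots (opaque white, paper label, blue line, orange lid), a cylinder 48 mm across, 86 mm tall with lid. This point: its centre, half-way up; z runs along its axis to the lid. Full ones weigh 255 to 360 g, empty ones 40 to 65 g; it cannot be seen which; at least one is full and at least one empty
- pot_c_mid (a point): one of three look-alike lidded ointment pots (opaque white, paper label, blue line, orange lid), a cylinder 48 mm across, 86 mm tall with lid. This point: its centre, half-way up; z runs along its axis to the lid. Full ones weigh 255 to 360 g, empty ones 40 to 65 g; it cannot be seen which; at least one is full and at least one empty
- rack: fixed blue-and-white slanted rack, 270 mm wide (its y), 90 mm deep: 3 bays 100 mm apart along y, a pot in each, leaning 28 to 30 degrees from upright, lids towards its +x (away from the robot), drawn out along their own axis. An upstand 30 mm high (along the pot) holds each foot on the far side; 12 mm ribs between bays. Origin: middle of underside; a seated pot's centre is 80 mm above the table
- tray: the fixed, open stainless-steel tray for full pots, 160 mm (its x) by 230 mm (its y) outside, walls 4 mm thick and 20 mm high, floor surface 4 mm above the table. Origin: middle of its underside
- bin: the fixed, open white plastic bin for empty pots, 160 mm (its x) by 230 mm (its y) outside, walls 4 mm thick and 50 mm high, floor surface 4 mm above the table. Origin: middle of its underside. The tray and the bin may stand on either side
- vial: bystander: a small clear glass vial with grey cap and paper label, 26 mm across, 48 mm tall, standing. Origin: middle of its underside
- syringe: bystander: a capped syringe lying flat, 150 mm long, 24 mm wide at the flange, 16 mm high, its orange cap towards its +x. Origin: middle of its underside
- cap_a: bystander: a small orange needle cap standing, 24 mm across, 32 mm tall. Origin: middle of its underside
- cap_b: bystander: a second orange needle cap, the same. Origin: middle of its underside
- tape: bystander: a roll of white tape lying flat, 70 mm across, 24 mm high. Origin: middle of its underside
- amber: bystander: an amber glass jar with white cap, 48 mm across, 85 mm tall. Origin: middle of its underside

How it is judged (in metres and radians):
At the end, for the whole second after the job is handed in: Every pot stands upright (within about 8 degrees), at rest on the floor of a container and with its centre at least 20 mm inside the rim: each full pot (pressing on it with more than 1.5 N) in the steel tray and each empty pot (less than 1.5 N) in the white bin (((x of pot_a_mid in the frame of tray between -0.06 and 0.06 m and y of pot_a_mid in the frame of tray between -0.095 and 0.095 m and z of pot_a_mid in the frame of tray between 0.04 and 0.056 m and angle between pot_a_mid's own z axis and vertical below 0.15 rad and contact force between pot_a and tray above 1.5 N and linear speed of pot_a below 0.02 m/s) or (x of pot_a_mid in the frame of bin between -0.06 and 0.06 m and y of pot_a_mid in the frame of bin between -0.095 and 0.095 m and z of pot_a_mid in the frame of bin between 0.04 and 0.056 m and angle between pot_a_mid's own z axis and vertical below 0.15 rad and contact force between pot_a and bin below 1.5 N and linear speed of pot_a below 0.02 m/s)) and ((x of pot_b_mid in the frame of tray between -0.06 and 0.06 m and y of pot_b_mid in the frame of tray between -0.095 and 0.095 m and z of pot_b_mid in the frame of tray between 0.04 and 0.056 m and angle between pot_b_mid's own z axis and vertical below 0.15 rad and contact force between pot_b and tray above 1.5 N and linear speed of pot_b below 0.02 m/s) or (x of pot_b_mid in the frame of bin between -0.06 and 0.06 m and y of pot_b_mid in the frame of bin between -0.095 and 0.095 m and z of pot_b_mid in the frame of bin between 0.04 and 0.056 m and angle between pot_b_mid's own z axis and vertical below 0.15 rad and contact force between pot_b and bin below 1.5 N and linear speed of pot_b below 0.02 m/s)) and ((x of pot_c_mid in the frame of tray between -0.06 and 0.06 m and y of pot_c_mid in the frame of tray between -0.095 and 0.095 m and z of pot_c_mid in the frame of tray between 0.04 and 0.056 m and angle between pot_c_mid's own z axis and vertical below 0.15 rad and contact force between pot_c and tray above 1.5 N and linear speed of pot_c below 0.02 m/s) or (x of pot_c_mid in the frame of bin between -0.06 and 0.06 m and y of pot_c_mid in the frame of bin between -0.095 and 0.095 m and z of pot_c_mid in the frame of bin between 0.04 and 0.056 m and angle between pot_c_mid's own z axis and vertical below 0.15 rad and contact force between pot_c and bin below 1.5 N and linear speed of pot_c below 0.02 m/s))); the robot touches nothing.
It fails at once if a pot is dropped (falls freely from more than about 30 mm) ((contact force between pot_a and anything else below 0.01 N and linear speed of pot_a above 0.75 m/s) or (contact force between pot_b and anything else below 0.01 N and linear speed of pot_b above 0.75 m/s) or (contact force between pot_c and anything else below 0.01 N and linear speed of pot_c above 0.75 m/s)).
It fails at once if a bystander is pushed more than 30 mm or tipped over (distance of any of vial, syringe, cap_a, cap_b, tape, amber from where it was at the start of the episode above 0.03 m or angle between any of vial, cap_a, cap_b, tape, amber's own z axis and vertical above 0.6 rad).
It also fails if it takes over 72 s, if anything falls off the work surface, if the arm or the gripper's body presses on something with over 40 N, if the wrist force passes 120 N, or if a joint passes its speed limit or range.

## Working session

There is one attempt and no reset: what is moved stays moved. The work goes in short steps, Python scripts to look and compute and a tool call to move; the robot and the scene stay as the last step left them, time stands still between calls to the robot, and variables do not carry over. Pictures are saved under pics/ and viewed, about 8 in all and at most 12, crops included, and the job is handed in when it is done.

Besides the shell and the picture viewer there is one more tool, called after "Request:" as a command line: name --argument value ..., lists and objects as JSON in quotes. servo_tool: Moves the arm, as the interface text tells. Its arguments: {"type":"object","properties":{"plan":{"type":"array"},"force":{"type":"number"}},"required":["plan"]}

```bash
mkdir -p pics; python3 - <<'E'
from cell import env
import cv2
for n in("scene","top"):
    c=env.read_camera(n); cv2.imwrite(f"pics/{n}0.png",c["image"]); print(n,{k:v for k,v in c.items() if k!="image"})
print(env.get_obs())
E
```

```text
scene {'fx': 512.0082698993347, 'fy': 512.0082698993347, 'cx': 276.41461637939534, 'cy': 210.44669720598432, 'k1': 0.06317575784426685, 'rvec': array([ 2.43571524,  0.8421186 , -0.26079912]), 'tvec': array([-0.42280212, -0.25089598,  1.36575679])}
top {'fx': 390.5361420659607, 'fy': 390.5361420659607, 'cx': 277.64235470036266, 'cy': 216.01704083794127, 'k1': -0.09538213128987362, 'rvec': array([ 2.14732049, -2.14080754,  0.20510735]), 'tvec': array([-0.01460639,  0.52374358,  0.86156161])}
{'time_s': 0.1, 'qpos': array([-67.77364639,  18.43468698,  -4.01321129,  83.16915528,
         1.29479917,  78.54037948,  -3.2607898 ]), 'joint_velocities': array([-0.04131777, -0.10508363,  0.05871115, -0.15142307, -0.00320253,
        0.04728791, -0.00461724]), 'effort': array([-8.33757485e-05, -4.92571199e+01, -4.05656286e-01, -3.13401675e+01,
       -6.40909933e-02,  3.94037808e-02,  6.93749826e-05]), 'tool_pos': array([0.23723977, 0.6045825 , 0.20156112]), 'tool_rot': array([-1.79900990e+02,  6.03972588e-03,  1.58580242e+02]), 'force': array([0.47850539, 0.41207089, 0.28692879]), 'wrist_torque': array([-0.01837983,  0.06143799, -0.00023558]), 'grip_width': 0.08700172116115189}
```

View pics/scene0.png

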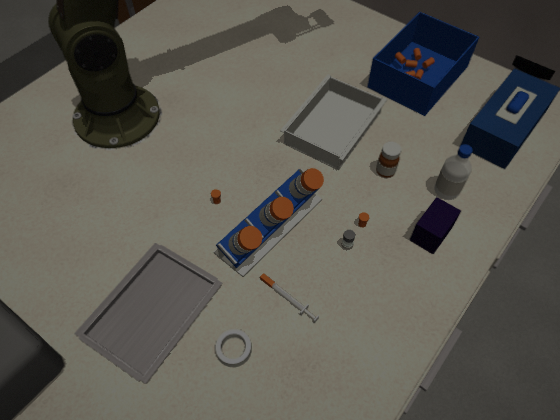

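View pics/top0.png

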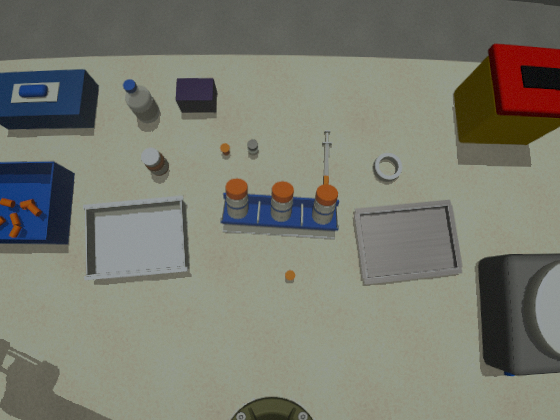

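```bash
cat > h.py <<'E'
from cell import env
import cv2, numpy as np
from scipy.spatial.transform import Rotation as Ro
def cam(n): return env.read_camera(n)
def K(c): return np.array([[c["fx"],0,c["cx"]],[0,c["fy"],c["cy"]],[0,0,1]]), np.array([c["k1"],0,0,0.])
def p2w(c,uv,z):
    k,d=K(c); R,_=cv2.Rodrigues(c["rvec"])
    u=cv2.undistortPoints(np.array(uv,float).reshape(-1,1,2),k,d).reshape(-1,2)
    r=np.c_[u,np.ones(len(u))]@R; o=-R.T@c["tvec"]
    z=np.broadcast_to(z,len(u)); return o+r*((z-o[2])/r[:,2])[:,None]
def w2p(c,P):
    k,d=K(c); return cv2.projectPoints(np.array(P,float).reshape(-1,1,3),c["rvec"],c["tvec"],k,d)[0].reshape(-1,2)
def crop(c,x,y,w,h,s,f): cv2.imwrite(f,cv2.resize(c["image"][y:y+h,x:x+w],None,fx=s,fy=s,interpolation=cv2.INTER_CUBIC))
E
python3 - <<'E'
from h import *
c=cam("top"); print(w2p(c,[[.237,.605,.2],[0,0,0],[.6,0,0]]))
crop(c,200,120,200,150,4,"pics/t1.png")
s=cam("scene"); crop(s,200,160,150,112,5,"pics/s1.png")
# white bin rim corners z=.05, tray z=.02
print(p2w(c,[[86,203],[184,198],[188,277],[88,282]],.05).round(3))
print(p2w(c,[[354,207],[452,201],[462,274],[363,284]],.02).round(3))
E
```

```text
[[-39.2442147  346.81347772]
 [271.25499701 445.04950898]
 [271.98200179 188.49869854]]
[[0.552 0.437 0.05 ]
 [0.564 0.205 0.05 ]
 [0.383 0.189 0.05 ]
 [0.368 0.418 0.05 ]]
[[ 0.551 -0.198  0.02 ]
 [ 0.568 -0.445  0.02 ]
 [ 0.389 -0.458  0.02 ]
 [ 0.367 -0.214  0.02 ]]
```

View pics/t1.png

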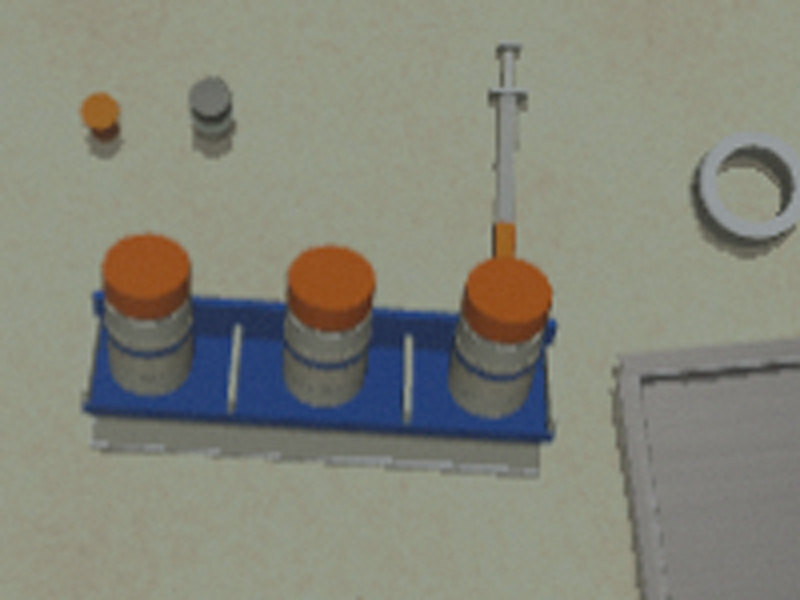

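View pics/s1.png

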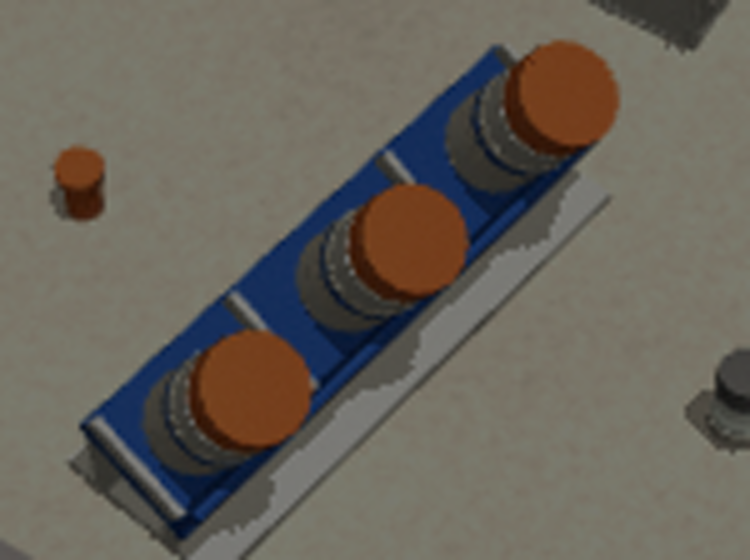

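```bash
python3 - <<'E'
from h import *
t=cam("top"); s=cam("scene")
f=lambda p,k,o:(np.array(p,float)+.5)/k-.5+np.array(o)
T=f([[147,266],[331,278],[508,290]],4,[200,120]); S=f([[567,97],[416,241],[257,389]],5,[200,160])
def P(c):
    R,_=cv2.Rodrigues(c["rvec"]); return np.c_[R,c["tvec"]]
un=lambda c,p: cv2.undistortPoints(p.reshape(-1,1,2),*K(c)).reshape(-1,2).T
X=cv2.triangulatePoints(P(t),P(s),un(t,T),un(s,S)); L=(X[:3]/X[3]).T
print("lid tops",L.round(4)); print(w2p(t,L)-T, w2p(s,L)-S)
d=L[0]-L[2]; print("dir",d,np.hypot(*d[:2]),np.degrees(np.arctan2(-d[0],d[1])))
th=np.arctan2(-d[0],d[1])
for tilt in(28,29,30):
    a=np.array([np.sin(np.radians(tilt))*np.cos(th),np.sin(np.radians(tilt))*np.sin(th),np.cos(np.radians(tilt))])
    C=L-.043*a; print(tilt,C.round(4))
    # overlay check: foot centre & lid-bottom projections
    B=L-.086*a; print(w2p(t,B).round(1).tolist(), w2p(s,B).round(1).tolist())
# bystanders
print(p2w(t,f([[103,142],[212,125],[506,240],[748,190]],4,[200,120]),0).round(3), p2w(t,[[158,168],[290,277]],0).round(3))
def T4(uv,z):
    q=p2w(t,uv,z);print("centre",q.mean(0).round(4))
T4([[86,203],[184,198],[188,277],[88,282]],.05);T4([[354,207],[452,201],[462,274],[363,284]],.02)
E
```

```text
lid tops [[ 0.5777  0.0783  0.1124]
 [ 0.5719 -0.0212  0.1121]
 [ 0.5658 -0.1174  0.113 ]]
[[-0.06306994 -0.0575456 ]
 [-0.1980797  -0.17886997]
 [-0.23883512 -0.21422477]] [[-0.08298069  0.02441068]
 [-0.27123885  0.06309585]
 [-0.34327228  0.06021274]]
dir [ 0.01185797  0.19565269 -0.00063672] 0.1960117036486947 -3.4682978761253422
28 [[ 0.5575  0.0795  0.0744]
 [ 0.5518 -0.02    0.0742]
 [ 0.5457 -0.1162  0.075 ]]
[[237.6, 210.7], [280.0, 213.3], [321.0, 216.0]] [[297.6, 189.6], [268.8, 216.9], [238.7, 244.7]]
29 [[ 0.5569  0.0795  0.0748]
 [ 0.5511 -0.02    0.0745]
 [ 0.545  -0.1161  0.0754]]
[[237.5, 211.2], [280.0, 213.8], [321.0, 216.5]] [[297.2, 189.1], [268.3, 216.4], [238.2, 244.2]]
30 [[ 0.5562  0.0796  0.0751]
 [ 0.5504 -0.0199  0.0749]
 [ 0.5443 -0.1161  0.0758]]
[[237.4, 211.7], [280.0, 214.3], [321.0, 217.0]] [[296.8, 188.7], [267.9, 215.9], [237.7, 243.7]]
[[ 0.685  0.117  0.   ]
 [ 0.697  0.049  0.   ]
 [ 0.624 -0.135  0.   ]
 [ 0.658 -0.289  0.   ]] [[ 0.651  0.285  0.   ]
 [ 0.384 -0.044  0.   ]]
centre [0.4667 0.3122 0.05  ]
centre [ 0.4686 -0.3285  0.02  ]
```

```bash
python3 - <<'E'
from h import *
from scipy.optimize import least_squares
t=cam("top"); s=cam("scene")
f=lambda p,k,o:(np.array(p,float)+.5)/k-.5+np.array(o)
T=f([[147,266],[331,278],[508,290]],4,[200,120]); S=f([[567,97],[416,241],[257,389]],5,[200,160])
# feet: visible lower edges of the cylinder's foot (near side) in top crop, bottom-rim near point
Bt=f([[150,391],[325,404],[489,414]],4,[200,120])
def mod(p):
    x,y,th,ti=p; ti=np.radians(ti)
    a=np.array([np.sin(ti)*np.cos(th),np.sin(ti)*np.sin(th),np.cos(ti)])
    C=np.array([[x,y,.08]+k*.1*np.array([-np.sin(th),np.cos(th),0]) for k in(1,0,-1)])
    n=np.array([np.cos(ti)*np.cos(th),np.cos(ti)*np.sin(th),-np.sin(ti)])
    return C,a,C+.043*a,C-.043*a-.024*n
def r(p):
    C,a,L,B=mod(p); return np.r_[(w2p(t,L)-T).ravel(),(w2p(s,L)-S).ravel(),(w2p(t,B)-Bt).ravel()*.5,(p[3]-29)]
q=least_squares(r,[.55,-.02,0,29]); C,a,L,B=mod(q.x)
print(q.x,np.degrees(q.x[2]),C.round(4),a.round(3),L.round(4)); print(q.fun.round(1))
E
```

```text
[ 5.51511335e-01 -1.99292778e-02 -5.74990872e-02  2.90796096e+01] -3.2944550215656707 [[ 0.5573  0.0799  0.08  ]
 [ 0.5515 -0.0199  0.08  ]
 [ 0.5458 -0.1198  0.08  ]] [ 0.485 -0.028  0.874] [[ 0.5781  0.0787  0.1176]
 [ 0.5724 -0.0211  0.1176]
 [ 0.5666 -0.121   0.1176]]
[-0.5 -0.9 -0.2 -1.   1.7 -1.1  0.3 -1.5 -0.  -1.3 -1.3  0.3 -0.5  0.7
 -0.6  0.4  0.7  0.5  0.1]
```

```bash
cat >> h.py <<'E'
TH=np.radians(-3.29); TI=np.radians(29.1)
A=np.array([np.sin(TI)*np.cos(TH),np.sin(TI)*np.sin(TH),np.cos(TI)]); Y=np.array([-np.sin(TH),np.cos(TH),0])
POT=dict(a=[.5573,.0785,.08],b=[.5515,-.020,.08],c=[.5458,-.1185,.08])
def Rz(z,y): return np.c_[np.cross(y,z),y,z]
RT=Rz(-A,Y); RV=lambda yaw: Ro.from_euler("xyz",[180,0,yaw],degrees=True).as_matrix()
def gr(k,d): return np.array(POT[k])+(d-.011)*A   # TCP d above the grasp along the axis
def pose():
    o=env.get_obs(); return o,np.array(o["tool_pos"]),Ro.from_euler("xyz",o["tool_rot"],degrees=True).as_matrix()
def plan(p,R,p2,R2,g,vmax=.038,wmax=6.5):
    rv=Ro.from_matrix(R.T@R2).as_rotvec(degrees=True)
    n=int(max(1,np.ceil(max(np.linalg.norm(p2-p)/vmax,np.linalg.norm(rv)/wmax))))
    for i in range(n):
        Ri=R@Ro.from_rotvec(rv*i/n,degrees=True).as_matrix()
        print([g,(Ri.T@(p2-p)/n*100).round(2).tolist(),(rv/n).round(2).tolist()],end=",")
    print("#",n); return p2,R2
E
python3 - <<'E'
from h import *
o,p,R=pose()
p1=np.array([.45,.40,.26]); 
q=plan(p,R,p1,RT,1)
q=plan(*q,gr("a",.13),RT,1)
print(gr("a",.13))
E
```

```text
[1, [-3.41, -1.42, -0.72], [0.57, 3.61, -2.22]],[1, [-3.3, -1.55, -0.92], [0.57, 3.61, -2.22]],[1, [-3.17, -1.69, -1.1], [0.57, 3.61, -2.22]],[1, [-3.03, -1.82, -1.28], [0.57, 3.61, -2.22]],[1, [-2.87, -1.95, -1.45], [0.57, 3.61, -2.22]],[1, [-2.7, -2.07, -1.6], [0.57, 3.61, -2.22]],[1, [-2.51, -2.19, -1.75], [0.57, 3.61, -2.22]],[1, [-2.31, -2.3, -1.88], [0.57, 3.61, -2.22]],# 8
[1, [-1.97, -3.15, -0.23], [0.0, 0.0, 0.0]],[1, [-1.97, -3.15, -0.23], [0.0, 0.0, 0.0]],[1, [-1.97, -3.15, -0.23], [0.0, 0.0, 0.0]],[1, [-1.97, -3.15, -0.23], [0.0, 0.0, 0.0]],[1, [-1.97, -3.15, -0.23], [0.0, 0.0, 0.0]],[1, [-1.97, -3.15, -0.23], [0.0, 0.0, 0.0]],[1, [-1.97, -3.15, -0.23], [0.0, 0.0, 0.0]],[1, [-1.97, -3.15, -0.23], [0.0, 0.0, 0.0]],[1, [-1.97, -3.15, -0.23], [0.0, 0.0, 0.0]],[1, [-1.97, -3.15, -0.23], [0.0, 0.0, 0.0]],# 10
[0.61507853 0.07517863 0.18397889]
```

Request:
servo_tool --plan '[[1,[-3.4,-1.4,-0.7],[0.6,3.6,-2.2]],[1,[-3.3,-1.5,-0.9],[0.6,3.6,-2.2]],[1,[-3.2,-1.7,-1.1],[0.6,3.6,-2.2]],[1,[-3.0,-1.8,-1.3],[0.6,3.6,-2.2]],[1,[-2.9,-1.9,-1.4],[0.6,3.6,-2.2]],[1,[-2.7,-2.1,-1.6],[0.6,3.6,-2.2]],[1,[-2.5,-2.2,-1.7],[0.6,3.6,-2.2]],[1,[-2.3,-2.3,-1.9],[0.6,3.6,-2.2]],[1,[-2,-3.1,-0.2],[0,0,0]],[1,[-2,-3.1,-0.2],[0,0,0]],[1,[-2,-3.1,-0.2],[0,0,0]],[1,[-2,-3.1,-0.2],[0,0,0]]]' --force 20

```text
time_s: 1.4
tool_pos: [0.5237, 0.2793, 0.2193]
tool_rot: [178.9, -30.7, 179.9]
force: [0.9, 0.7, 0.3]
grip_width: 0.0871
```

```bash
python3 - <<'E'
from h import *
o,p,R=pose(); print(p,o["qpos"].round(0),o["tool_rot"])
plan(p,R,gr("a",.13),RT,1)
E
```

```text
[0.5236528  0.27929777 0.21930586] [-25.  34.   4.  65. -15. 109.  67.] [178.9031194  -30.70975392 179.92844189]
[1, [-1.61, -3.39, -0.34], [-0.08, -0.27, 0.46]],[1, [-1.64, -3.38, -0.34], [-0.08, -0.27, 0.46]],[1, [-1.67, -3.37, -0.33], [-0.08, -0.27, 0.46]],[1, [-1.7, -3.35, -0.33], [-0.08, -0.27, 0.46]],[1, [-1.73, -3.34, -0.33], [-0.08, -0.27, 0.46]],[1, [-1.76, -3.32, -0.32], [-0.08, -0.27, 0.46]],# 6
```

Request:
servo_tool --plan '[[1,[-1.6,-3.4,-0.3],[0,-0.3,0.5]],[1,[-1.7,-3.4,-0.3],[0,-0.3,0.5]],[1,[-1.7,-3.4,-0.3],[0,-0.3,0.5]],[1,[-1.7,-3.3,-0.3],[0,-0.3,0.5]],[1,[-1.7,-3.3,-0.3],[0,-0.3,0.5]],[1,[-1.8,-3.3,-0.3],[0,-0.3,0.5]],[1,[0,0,0],[0,0,0]]]'

```text
time_s: 1.98
tool_pos: [0.6206, 0.0545, 0.1762]
tool_rot: [-178.7, -28.9, 175.4]
force: [-0.2, -1.2, -1.1]
grip_width: 0.0872
```

```bash
python3 - <<'E'
from h import *
o,p,R=pose(); print(p,o["qpos"].round(0),o["tool_rot"])
q=plan(p,R,gr("a",.11),RT,1)
t=cam("top"); crop(t,200,120,200,150,4,"pics/t2.png")
E
```

```text
[0.62059562 0.05449834 0.17616334] [-11.  41.  10.  60.  -9. 109.  84.] [-178.66379955  -28.90365009  175.37388144]
[1, [1.01, 2.03, 1.62], [-0.69, 0.18, -1.17]],# 1
```

View pics/t2.png

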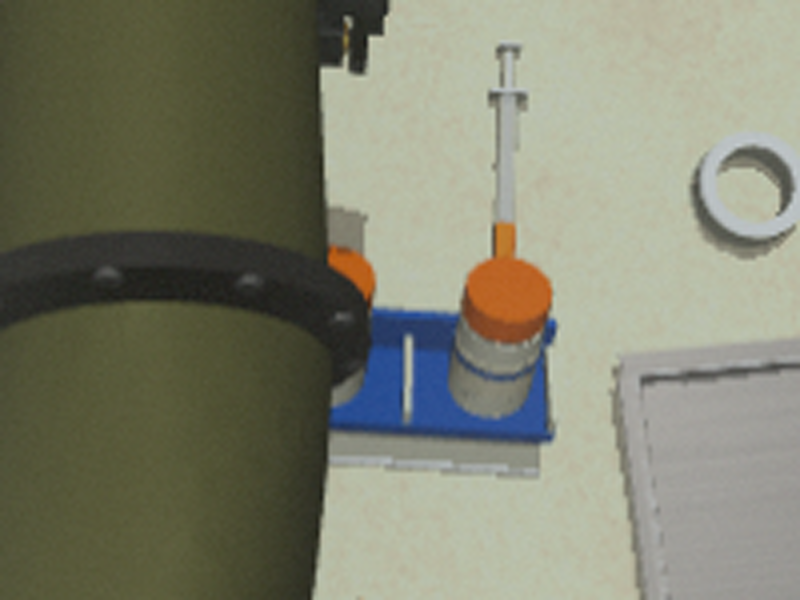

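The arm hides the top view here, with only the right pot clear at (508,290). I'll correct the overshoot.

Request:
servo_tool --plan '[[1,[0.9,2.0,1.0],[-0.7,0.2,-1.2]],[1,[0,0,0],[0,0,0]],[1,[0,0,0],[0,0,0]]]'

```text
time_s: 2.28
tool_pos: [0.6086, 0.0797, 0.1714]
tool_rot: [179.6, -29.2, 177.0]
force: [0.3, -0.9, 0.3]
grip_width: 0.0873
```

```bash
python3 - <<'E'
from h import *
o,p,R=pose(); print(p,o["qpos"].round(0),o["tool_rot"],o["force"])
q=plan(p,R,gr("a",.05),RT,1,.012)
s=cam("scene"); crop(s,200,100,180,150,4,"pics/s2.png")
E
```

```text
[0.60858969 0.07965932 0.17142191] [-12.  40.   9.  62. -10. 108.  83.] [179.60030645 -29.18170837 176.97821745] [ 0.28284883 -0.93579433  0.32054363]
[1, [0.0, -0.07, 1.1], [0.04, -0.01, 0.04]],[1, [0.0, -0.07, 1.1], [0.04, -0.01, 0.04]],[1, [0.0, -0.07, 1.1], [0.04, -0.01, 0.04]],[1, [0.0, -0.07, 1.1], [0.04, -0.01, 0.04]],[1, [0.0, -0.07, 1.1], [0.04, -0.01, 0.04]],[1, [0.0, -0.07, 1.1], [0.04, -0.01, 0.04]],# 6
```

View pics/s2.png

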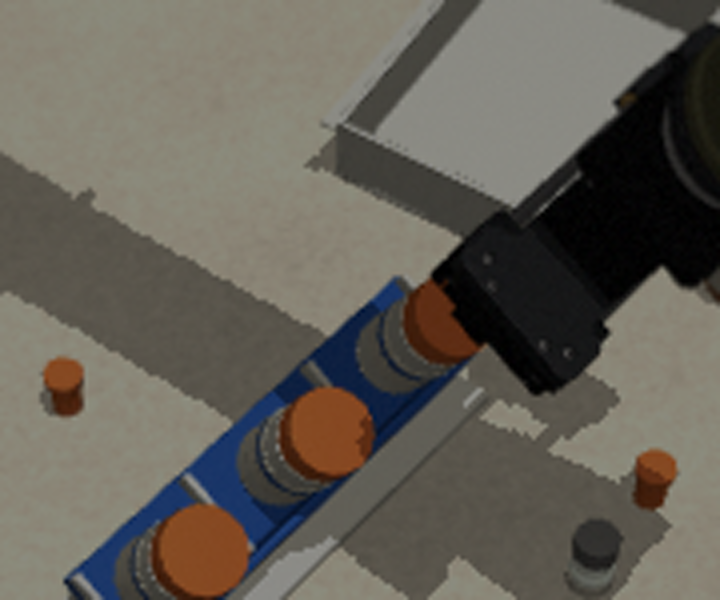

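The gripper is lined up over the left pot (lid at about (440,320) in the crop). I'll descend along its axis.

Request:
servo_tool --plan '[[1,[0,0,1.3],[0,0,0]],[1,[0,-0.1,1.3],[0,0,0]],[1,[0,-0.1,1.3],[0,0,0]],[1,[0,-0.1,1.3],[0,0,0]],[1,[0,0,1.0],[0,0,0]],[1,[0,0,0],[0,0,0]],[1,[0,0,0],[0,0,0]]]'

```text
time_s: 2.92
tool_pos: [0.579, 0.0847, 0.1183]
tool_rot: [179.4, -28.8, 177.6]
force: [0.4, 0.3, -0.4]
grip_width: 0.0875
```

```bash
python3 - <<'E'
from h import *
o,p,R=pose(); print(p,o["tool_rot"],o["force"])
q=plan(p,R,gr("a",.0),RT,1,.013)
E
```

```text
[0.57903936 0.08470942 0.11826194] [179.40878373 -28.80587854 177.62417384] [ 0.41518748  0.3185583  -0.36873015]
[1, [0.01, -0.15, 1.1], [0.03, 0.06, 0.16]],[1, [0.01, -0.15, 1.1], [0.03, 0.06, 0.16]],[1, [0.01, -0.15, 1.1], [0.03, 0.06, 0.16]],[1, [0.0, -0.15, 1.1], [0.03, 0.06, 0.16]],[1, [0.0, -0.15, 1.1], [0.03, 0.06, 0.16]],# 5
```

Request:
servo_tool --plan '[[1,[0,-0.7,0],[0,0,0.7]],[1,[0,-0.1,0.6],[0,0,0]],[1,[0,-0.1,1.2],[0,0,0]],[1,[0,-0.1,1.2],[0,0,0]],[1,[0,-0.1,1.2],[0,0,0]],[1,[0,-0.1,0.8],[0,0,0]],[1,[0,0,0],[0,0,0]],[1,[0,0,0],[0,0,0]]]'

```text
time_s: 3.58
tool_pos: [0.558, 0.0721, 0.0759]
tool_rot: [179.8, -28.2, 176.7]
force: [0.2, 0.4, 1.2]
grip_width: 0.0867
```

```bash
python3 - <<'E'
from h import *
o,p,R=pose(); print(p,o["tool_rot"],o["force"],o["wrist_torque"])
q=plan(p,R,gr("a",.0),RT,1,.013)
E
```

```text
[0.55800979 0.07214067 0.07586913] [179.84813342 -28.23548312 176.67365933] [0.18170913 0.38480534 1.17974919] [ 0.04142717 -0.55579154  0.03427878]
[1, [0.31, 0.63, 0.79], [0.17, 0.86, -0.03]],# 1
```

Request:
servo_tool --plan '[[1,[0.2,0.5,0.4],[0,0.8,0]],[1,[0,0,0.4],[0,0,0]],[0.4,[0,0,0],[0,0,0]],[0.4,[0,0,0],[0,0,0]],[0.4,[0,0,0],[0,0,0]],[0.4,[0,0,0],[0,0,0]],[0.4,[0,0,0],[0,0,0]]]' --force 10

```text
time_s: 4.17
tool_pos: [0.5546, 0.0785, 0.071]
tool_rot: [179.8, -28.9, 176.7]
force: [0.3, -0.5, 0.2]
grip_width: 0.0614
```

```bash
python3 - <<'E'
from h import *
o,p,R=pose(); print(p,o["tool_rot"],o["force"],o["wrist_torque"],o["grip_width"])
q=plan(p,R,gr("a",.0),RT,1,.013)
E
```

```text
[0.55457712 0.07850661 0.07099928] [179.79233361 -28.88655551 176.72213815] [ 0.28725902 -0.47697969  0.21329256] [-0.01043682 -0.54437989 -0.00978271] 0.0614022965684452
[1, [0.2, 0.01, 0.18], [0.2, 0.21, 0.01]],# 1
```

Request:
servo_tool --plan '[[0.4,[0.1,0,0.1],[0,0,0]],[0.4,[0,0,0],[0,0,0]],[0.4,[0,0,0],[0,0,0]],[0.4,[0,0,0],[0,0,0]],[0.4,[0,0,0],[0,0,0]]]' --force 15

```text
time_s: 4.58
tool_pos: [0.5534, 0.0787, 0.0708]
tool_rot: [179.8, -28.8, 176.7]
force: [-0.4, 0.7, -0.3]
grip_width: 0.0476
```

Request:
servo_tool --plan '[[0.3,[0,0,0],[0,0,0]],[0.3,[0,0,0],[0,0,0]],[0.3,[0,0,-0.6],[0,0,0]],[0.3,[0,0,-1],[0,0,0]],[0.3,[0,0,-1],[0,0,0]],[0.3,[0,0,-1],[0,0,0]],[0.3,[0,0,-1],[0,0,0]],[0.3,[0,0,0],[0,0,0]],[0.3,[0,0,0],[0,0,0]],[0.3,[0,0,0],[0,0,0]]]' --force 20

```text
time_s: 5.42
tool_pos: [0.5794, 0.0763, 0.1149]
tool_rot: [179.8, -28.7, 176.7]
force: [-0.3, 0.0, -1.4]
grip_width: 0.0472
```

```bash
python3 - <<'E'
from h import *
o,p,R=pose(); print(p,o["tool_rot"],o["force"],o["wrist_torque"],o["grip_width"],o["qpos"].round(0))
print((p-gr("a",0))@A)
E
```

```text
[0.5793852  0.07633497 0.11485503] [179.82886328 -28.66185184 176.65294487] [-0.26238966  0.04773702 -1.37677432] [-0.04743728 -0.90557702  0.02587699] 0.047167147185153725 [-12.  37.   9.  72.  -9.  99.  83.]
0.052238897236035135
```

Request:
servo_tool --plan '[[0.3,[0,0,-2],[0,0,0]],[0.3,[0,0,-2.5],[0,0,0]],[0.3,[0,0,-2.5],[0,0,0]],[0.3,[0,0,-1],[0,0,0]],[0.3,[0,0,0],[0,0,0]],[0.3,[0,0,0],[0,0,0]]]'

```text
time_s: 5.92
tool_pos: [0.616, 0.0738, 0.1841]
tool_rot: [179.9, -29.1, 176.6]
force: [-0.2, -0.1, -2.4]
grip_width: 0.0473
```

```bash
cat >> h.py <<'E'
def weigh(n=10):
    F=[]
    for i in range(n):
        cam("scene"); o=env.get_obs(); F.append(np.r_[o["force"],o["wrist_torque"]])
    print("F",np.mean(F,0).round(2),"sd",np.std(F,0).round(2))
E
python3 - <<'E'
from h import *
weigh()
o,p,R=pose(); print(o["time_s"],p,o["tool_rot"],o["grip_width"],o["qpos"].round(0))
print((p-gr("a",0))@A)
E
```

```text
F [-0.36 -0.05 -2.76 -0.03 -0.85  0.  ] sd [0.61 0.52 0.5  0.02 0.01 0.01]
6.4167 [0.6156778  0.07392197 0.18424847] [179.90853111 -29.1835592  176.64749648] 0.04723861082281238 [-11.  40.   9.  60. -10. 109.  83.]
0.13056158488893205
```

```bash
python3 - <<'E'
import cv2,numpy as np
i=cv2.imread("pics/top0.png")
a=i[190:295,345:470]; b=i[190:295,75:200]
z=lambda q:cv2.resize(q,None,fx=3.2*2,fy=3.2*2,interpolation=cv2.INTER_CUBIC)
cv2.imwrite("pics/cont.png",cv2.resize(np.hstack([z(b),z(a)]),(800,336)))
E
```

```text
(no output)
```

View pics/cont.png

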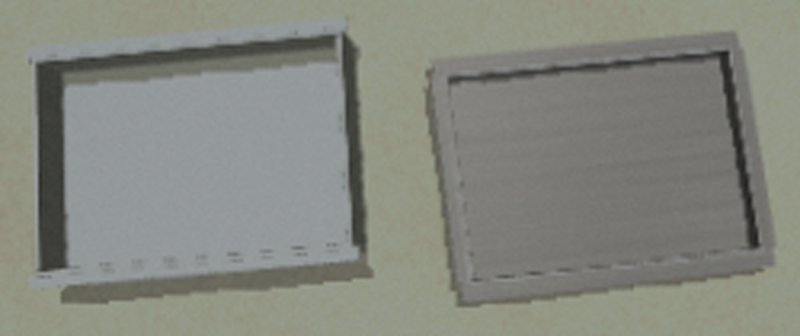

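```bash
python3 - <<'E'
from h import *
t=cam("top")
for nm,q,o,z in(("bin rim",[[34,62],[340,37],[350,245],[37,272]],75,.05),("binfl",[[64,85],[340,60],[352,250],[66,270]],75,.004),("tray in",[[448,79],[728,50],[757,247],[467,282]],345-125,.02),("tray out",[[432,60],[736,33],[775,265],[457,303]],345-125,.02)):
    q=np.array(q,float)/3.2; q+=[o,190]
    w=p2w(t,q,z)[:,:2]; y=(w[0]-w[1]+w[3]-w[2])/2; x=(w[0]-w[3]+w[1]-w[2])/2
    print(nm,w.mean(0).round(4),np.linalg.norm(y),np.linalg.norm(x),np.degrees(np.arctan2(-y[0],y[1])),np.degrees(np.arctan2(x[1],x[0])))
o,p,R=pose()
q=plan(p,R,np.array([.58,-.03,.26]),RV(180),.3,.03,5)
E
```

```text
bin rim [0.4706 0.317 ] 0.22646782456338974 0.1515265251471507 5.208923047182166 5.135650360011835
binfl [0.4663 0.3205] 0.21534985336757245 0.1424414713118745 5.020820918714098 5.319419791747613
tray in [ 0.4685 -0.3275] 0.22343299133597108 0.15146292121998253 6.150926762944043 4.157892114627918
tray out [ 0.4683 -0.3279] 0.2436375052316791 0.18014741117741068 5.705624883091716 5.04871683290547
[0.3, [1.05, -1.76, -0.86], [0.16, -4.86, -0.55]],[0.3, [0.99, -1.76, -0.94], [0.16, -4.86, -0.55]],[0.3, [0.92, -1.75, -1.02], [0.16, -4.86, -0.55]],[0.3, [0.85, -1.74, -1.09], [0.16, -4.86, -0.55]],[0.3, [0.77, -1.74, -1.15], [0.16, -4.86, -0.55]],[0.3, [0.68, -1.73, -1.21], [0.16, -4.86, -0.55]],# 6
```

```bash
cat >> h.py <<'E'
RC=RV(-175); yc=np.array([-np.sin(np.radians(5)),np.cos(np.radians(5))])
TR=np.array([.4685,-.3277]); BN=np.array([.469,.318])
def spot(c,dy,z): return np.r_[c+dy*yc,z]
E
python3 - <<'E'
from h import *
o,p,R=pose()
q=plan(p,R,np.array([.57,-.08,.25]),RC,.3,.03,5)
q=plan(*q,spot(TR,-.045,.15),RC,.3,.035,5)
print(spot(TR,-.045,.15))
E
```

```text
[0.3, [0.91, -2.23, -0.57], [0.32, -4.16, -1.17]],[0.3, [0.92, -2.22, -0.62], [0.32, -4.16, -1.17]],[0.3, [0.92, -2.2, -0.68], [0.32, -4.16, -1.17]],[0.3, [0.91, -2.19, -0.73], [0.32, -4.16, -1.17]],[0.3, [0.9, -2.17, -0.78], [0.32, -4.16, -1.17]],[0.3, [0.88, -2.16, -0.84], [0.32, -4.16, -1.17]],[0.3, [0.87, -2.15, -0.89], [0.32, -4.16, -1.17]],# 7
[0.3, [1.23, -2.83, 1.0], [0.0, 0.0, 0.0]],[0.3, [1.23, -2.83, 1.0], [0.0, 0.0, 0.0]],[0.3, [1.23, -2.83, 1.0], [0.0, 0.0, 0.0]],[0.3, [1.23, -2.83, 1.0], [0.0, 0.0, 0.0]],[0.3, [1.23, -2.83, 1.0], [0.0, 0.0, 0.0]],[0.3, [1.23, -2.83, 1.0], [0.0, 0.0, 0.0]],[0.3, [1.23, -2.83, 1.0], [0.0, 0.0, 0.0]],[0.3, [1.23, -2.83, 1.0], [0.0, 0.0, 0.0]],[0.3, [1.23, -2.83, 1.0], [0.0, 0.0, 0.0]],[0.3, [1.23, -2.83, 1.0], [0.0, 0.0, 0.0]],# 10
[ 0.47242201 -0.37252876  0.15      ]
```

Request:
servo_tool --plan '[[0.3,[0,0,-2.5],[0,0,0]],[0.3,[0,0,-2.5],[0,-4,-1]],[0.3,[0.5,-1,-1],[0.3,-4.2,-1.2]],[0.3,[0.9,-2.2,-0.5],[0.3,-4.2,-1.2]],[0.3,[0.9,-2.2,-0.5],[0.3,-4.2,-1.2]],[0.3,[0.9,-2.2,0],[0.3,-4.2,-1.2]],[0.3,[0.9,-2.5,0],[0.3,-4.2,-1.2]],[0.3,[0.9,-2.5,0],[0.3,-4.2,-1.2]],[0.3,[0.9,-2.8,0],[0,0,0]],[0.3,[0.9,-2.8,0],[0,0,0]],[0.3,[0.9,-2.8,0],[0,0,0]],[0.3,[1,-2.8,0],[0,0,0]],[0.3,[1,-2.8,0],[0,0,0]],[0.3,[1,-1.5,0],[0,0,0]],[0.3,[0,0,0],[0,0,0]]]'

```text
time_s: 7.72
tool_pos: [0.5473, -0.2236, 0.2511]
tool_rot: [179.4, 0.4, -174.4]
force: [-0.1, -1.0, -2.1]
grip_width: 0.0477
```

```bash
python3 - <<'E'
from h import *
o,p,R=pose(); print(p,o["tool_rot"],o["grip_width"],o["qpos"].round(0))
q=plan(p,R,spot(TR,-.045,.10),RC,.3,.035,5)
E
```

```text
[ 0.54725985 -0.2235767   0.25107361] [ 179.43165867    0.36415879 -174.44493761] 0.04769704991962597 [  4.  10.  18.  88.  -4.  82. 118.]
[0.3, [1.28, -2.04, 2.13], [0.08, 0.05, 0.08]],[0.3, [1.28, -2.03, 2.13], [0.08, 0.05, 0.08]],[0.3, [1.27, -2.03, 2.14], [0.08, 0.05, 0.08]],[0.3, [1.27, -2.03, 2.14], [0.08, 0.05, 0.08]],[0.3, [1.26, -2.03, 2.15], [0.08, 0.05, 0.08]],[0.3, [1.26, -2.03, 2.15], [0.08, 0.05, 0.08]],[0.3, [1.26, -2.03, 2.15], [0.08, 0.05, 0.08]],# 7
```

Request:
servo_tool --plan '[[0.3,[1.3,-2.4,1],[0,0,0]],[0.3,[1.3,-2.4,1.5],[0,0,0]],[0.3,[1.3,-2.4,2],[0,0,0]],[0.3,[1.3,-2.2,2.2],[0,0,0]],[0.3,[1.3,-2,2.2],[0,0,0]],[0.3,[1.2,-1.6,2.2],[0,0,0]],[0.3,[0.8,-1,2],[0,0,0]],[0.3,[0,0,0],[0,0,0]],[0.3,[0,0,0],[0,0,0]]]'

```text
time_s: 8.47
tool_pos: [0.477, -0.3665, 0.115]
tool_rot: [178.9, 0.6, -174.1]
force: [0.5, 0.6, -1.8]
grip_width: 0.0473
```

```bash
python3 - <<'E'
from h import *
o,p,R=pose(); print(p,o["tool_rot"],o["grip_width"],o["qpos"].round(0))
q=plan(p,R,spot(TR,-.045,.05),RC,.3,.015,5)
E
```

```text
[ 0.47701353 -0.3665454   0.11502192] [ 178.91040829    0.60655534 -174.12021083] 0.04734827855750692 [ 16.  17.  23.  97.  -8.  68. 138.]
[0.3, [0.12, -0.13, 1.3], [0.22, 0.12, 0.18]],[0.3, [0.11, -0.13, 1.3], [0.22, 0.12, 0.18]],[0.3, [0.11, -0.13, 1.3], [0.22, 0.12, 0.18]],[0.3, [0.11, -0.12, 1.3], [0.22, 0.12, 0.18]],[0.3, [0.1, -0.12, 1.3], [0.22, 0.12, 0.18]],# 5
```

Request:
servo_tool --plan '[[0.3,[0.1,-0.1,1.3],[0.2,0.1,0.2]],[0.3,[0.1,-0.1,1.3],[0.2,0.1,0.2]],[0.3,[0.1,-0.1,1.3],[0.2,0.1,0.2]],[0.3,[0.1,-0.1,1.3],[0.2,0.1,0.2]],[0.3,[0.1,-0.1,1],[0.2,0.1,0.2]],[0.3,[0,0,0],[0,0,0]],[0.3,[0,0,0],[0,0,0]]]'

```text
time_s: 9.05
tool_pos: [0.4852, -0.3625, 0.056]
tool_rot: [-180.0, 0.8, -174.4]
force: [0.9, -0.2, -1.9]
grip_width: 0.0477
```

Request:
servo_tool --plan '[[0.3,[0,0,0.3],[0,0,0]],[0.3,[0,0,0.3],[0,0,0]],[0.3,[0,0,0],[0,0,0]]]'

```text
time_s: 9.3
tool_pos: [0.4881, -0.3616, 0.0518]
tool_rot: [-179.9, 1.0, -174.2]
force: [-0.5, 0.9, -3.1]
grip_width: 0.0476
```

```bash
python3 - <<'E'
from h import *
weigh(6);o,p,R=pose(); print(p,o["tool_rot"])
E
```

```text
F [ 0.08 -0.05 -2.71  0.03  0.07  0.03] sd [0.29 0.3  0.63 0.03 0.02 0.02]
[ 0.487682   -0.36214313  0.05199847] [-179.90815188    1.00925485 -174.24364843]
```

Request:
servo_tool --plan '[[0.3,[0.6,-0.4,0],[0,0,0]],[0.3,[0.6,-0.4,0.2],[0,0,0]],[0.3,[0.2,0,0.3],[0,-0.5,0]],[0.3,[0.1,0,0.3],[0,-0.5,0]],[0.3,[0.1,0,0.2],[0,0,0]],[0.3,[0,0,0],[0,0,0]]]'

```text
time_s: 10.1
tool_pos: [0.4698, -0.3739, 0.0407]
tool_rot: [-179.9, 2.1, -174.4]
force: [0.1, 0.8, -2.9]
grip_width: 0.0475
```

```bash
python3 - <<'E'
from h import *
weigh(6);o,p,R=pose(); print(p,o["tool_rot"])
E
```

```text
F [-0.28 -0.11 -2.74  0.04  0.08  0.02] sd [0.29 0.57 0.41 0.02 0.02 0.03]
[ 0.47137167 -0.37378656  0.04163763] [-179.82898829    2.1567373  -174.2806474 ]
```

Request:
servo_tool --plan '[[0.3,[0,0,0.1],[0,1,0]],[0.3,[0,0,0.15],[0,1,0]],[0.3,[0,0,0.15],[0,0,0]],[0.3,[0,0,0.15],[0,0,0]],[0.3,[0,0,0],[0,0,0]]]'

```text
time_s: 10.82
tool_pos: [0.4737, -0.3737, 0.0375]
tool_rot: [-179.8, 0.1, -174.2]
force: [-0.4, 0.8, -3.5]
grip_width: 0.0475
```

```bash
python3 - <<'E'
from h import *
weigh(6);o,p,R=pose(); print(p,o["tool_rot"])
E
```

```text
F [ 0.53  0.18 -0.99  0.07 -0.09 -0.  ] sd [0.3  0.55 0.87 0.04 0.06 0.01]
[ 0.47346439 -0.37368414  0.03733629] [-1.79762396e+02  8.04663247e-02 -1.74196738e+02]
```

Request:
servo_tool --plan '[[0.3,[0,0,0.1],[0,0,0]],[0.8,[0,0,0],[0,0,0]],[0.8,[0,0,0],[0,0,0]],[0.8,[0,0,0],[0,0,0]],[0.8,[0,0,0],[0,0,0]],[0.8,[0,0,0],[0,0,0]]]'

```text
time_s: 11.62
tool_pos: [0.4738, -0.3745, 0.0378]
tool_rot: [-179.7, 0.2, -174.2]
force: [-0.7, 0.2, 1.0]
grip_width: 0.0676
```

Request:
servo_tool --plan '[[0.8,[0,0,-1],[0,0,0]],[0.8,[0,0,-2],[0,0,0]],[0.8,[0,0,-3],[0,0,0]],[1,[0,0,-4],[0,0,0]],[1,[0,0,-4],[0,0,0]],[1,[0,0,-3],[0,0,0]],[1,[0,0,0],[0,0,0]]]'

```text
time_s: 12.2
tool_pos: [0.4702, -0.373, 0.2155]
tool_rot: [-179.9, -0.2, -174.4]
force: [1.0, -0.0, 0.1]
grip_width: 0.0846
```

```bash
python3 - <<'E'
from h import *
weigh(4);o,p,R=pose(); print(p,o["tool_rot"],o["qpos"].round(0))
q=plan(p,R,gr("c",.13),RT,1,.03,5); print(gr("c",.13))
E
```

```text
F [-0.08 -0.07  0.04  0.04 -0.02  0.  ] sd [0.31 0.28 0.92 0.05 0.03 0.01]
[ 0.46693822 -0.37001315  0.20663388] [ 179.64416989   -0.78946096 -174.34168802] [ 15.  13.  24.  91.  -5.  78. 136.]
[1, [-1.61, 2.33, 0.22], [-0.2, 2.82, 0.88]],[1, [-1.58, 2.36, 0.15], [-0.2, 2.82, 0.88]],[1, [-1.55, 2.38, 0.08], [-0.2, 2.82, 0.88]],[1, [-1.51, 2.4, 0.01], [-0.2, 2.82, 0.88]],[1, [-1.48, 2.43, -0.05], [-0.2, 2.82, 0.88]],[1, [-1.43, 2.45, -0.12], [-0.2, 2.82, 0.88]],[1, [-1.39, 2.47, -0.18], [-0.2, 2.82, 0.88]],[1, [-1.34, 2.49, -0.24], [-0.2, 2.82, 0.88]],[1, [-1.29, 2.52, -0.29], [-0.2, 2.82, 0.88]],[1, [-1.24, 2.54, -0.35], [-0.2, 2.82, 0.88]],# 10
[ 0.60357853 -0.12182137  0.18397889]
```

Request:
servo_tool --plan '[[1,[-1.6,2.3,-0.3],[-0.2,2.8,0.9]],[1,[-1.6,2.4,-0.3],[-0.2,2.8,0.9]],[1,[-1.5,2.4,-0.4],[-0.2,2.8,0.9]],[1,[-1.5,2.4,-0.4],[-0.2,2.8,0.9]],[1,[-1.5,2.4,-0.2],[-0.2,2.8,0.9]],[1,[-1.4,2.4,-0.2],[-0.2,2.8,0.9]],[1,[-1.4,2.5,-0.2],[-0.2,2.8,0.9]],[1,[-1.3,2.3,-0.2],[-0.2,2.8,0.9]],[1,[-1.3,2,-0.3],[-0.2,2.8,0.9]],[1,[-1,1.5,-0.4],[-0.2,2.8,0.9]],[1,[0,0,0],[0,0,0]],[1,[0,0,0],[0,0,0]]]'

```text
time_s: 13.4
tool_pos: [0.5946, -0.1302, 0.1766]
tool_rot: [179.8, -32.9, 175.5]
force: [-0.5, -1.2, 0.6]
grip_width: 0.0873
```

```bash
python3 - <<'E'
from h import *
o,p,R=pose(); print(p,o["tool_rot"],o["qpos"].round(0))
q=plan(p,R,gr("c",.07),RT,1,.02,5)
E
```

```text
[ 0.59462908 -0.13015118  0.17656791] [179.78889921 -32.86847066 175.54872554] [ -1.  43.  18.  59.  -7. 112. 101.]
[1, [-0.23, 0.27, 1.64], [0.27, -1.26, -0.33]],[1, [-0.19, 0.28, 1.64], [0.27, -1.26, -0.33]],[1, [-0.16, 0.29, 1.65], [0.27, -1.26, -0.33]],# 3
```

Request:
servo_tool --plan '[[1,[-0.3,0.4,0.8],[0.3,-1.3,-0.3]],[1,[-0.2,0.3,0.8],[0.3,-1.3,-0.3]],[1,[-0.1,0.2,0.8],[0.3,-1.2,-0.3]],[1,[0,0,0.8],[0,0,0]],[1,[0,0,0.5],[0,0,0]],[1,[0,0,0],[0,0,0]]]'

```text
time_s: 13.9
tool_pos: [0.5737, -0.1246, 0.1342]
tool_rot: [-179.7, -29.5, 176.3]
force: [1.1, 0.7, -0.7]
grip_width: 0.0872
```

```bash
python3 - <<'E'
from h import *
o,p,R=pose(); print(p,o["tool_rot"],o["force"])
q=plan(p,R,gr("c",.0),RT,1,.013)
E
```

```text
[ 0.5736842  -0.12459271  0.1341601 ] [-179.7164653   -29.49273142  176.26798308] [ 1.09258735  0.69767292 -0.73582848]
[1, [-0.04, 0.08, 1.2], [-0.01, -0.07, -0.06]],[1, [-0.03, 0.08, 1.2], [-0.01, -0.07, -0.06]],[1, [-0.03, 0.08, 1.2], [-0.01, -0.07, -0.06]],[1, [-0.03, 0.08, 1.2], [-0.01, -0.07, -0.06]],[1, [-0.03, 0.08, 1.2], [-0.01, -0.07, -0.06]],[1, [-0.03, 0.07, 1.2], [-0.01, -0.07, -0.06]],# 6
```

Request:
servo_tool --plan '[[1,[-0.1,0.3,0.8],[0,0,0]],[1,[0,0.2,1.1],[0,0,0]],[1,[0,0,1.1],[0,0,0]],[1,[0,0,1.1],[0,0,0]],[1,[0,0,1.1],[0,0,0]],[1,[0,0,0.8],[0,0,0]],[1,[0,0,0],[0,0,0]],[1,[0,0,0],[0,0,0]]]'

```text
time_s: 14.57
tool_pos: [0.5424, -0.1215, 0.0794]
tool_rot: [-179.6, -29.3, 175.8]
force: [0.1, 0.2, -0.2]
grip_width: 0.0869
```

```bash
python3 - <<'E'
from h import *
o,p,R=pose(); print(p,o["tool_rot"],o["force"])
q=plan(p,R,gr("c",.0),RT,1,.013)
E
```

```text
[ 0.54241711 -0.12147378  0.07938217] [-179.61126144  -29.29659871  175.84824425] [ 0.11349126  0.23659509 -0.24414873]
[1, [-0.25, 0.32, 0.89], [0.03, -0.2, -0.75]],# 1
```

Request:
servo_tool --plan '[[1,[-0.2,0.2,0.4],[0,0,-0.7]],[1,[-0.1,0,0.4],[0,0,0]],[0.3,[0,0,0],[0,0,0]],[0.3,[0,0,0],[0,0,0]],[0.3,[0,0,0],[0,0,0]],[0.3,[0,0,0],[0,0,0]],[0.3,[0,0,0],[0,0,0]],[0.3,[0,0,0],[0,0,0]],[0.3,[0,0,0],[0,0,0]],[0.3,[0,0,0],[0,0,0]],[0.3,[0,0,0],[0,0,0]]]' --force 15

```text
time_s: 15.48
tool_pos: [0.5436, -0.1195, 0.0718]
tool_rot: [180.0, -29.0, 176.7]
force: [0.2, 0.1, -1.2]
grip_width: 0.0478
```

```bash
python3 - <<'E'
from h import *
o,p,R=pose(); print(p,o["tool_rot"],o["force"],o["grip_width"])
q=plan(p,R,gr("c",.0),RT,1,.013)
E
```

```text
[ 0.54363528 -0.11954784  0.0718365 ] [179.97842301 -29.03829741 176.73660996] [ 0.21958074  0.08685621 -1.2369595 ] 0.04778912987735204
[1, [0.21, 0.12, 0.28], [0.01, 0.06, 0.02]],# 1
```

Request:
servo_tool --plan '[[0.3,[0,0,-0.6],[0,0,0]],[0.3,[0,0,-1],[0,0,0]],[0.3,[0,0,-1.5],[0,0,0]],[0.3,[0,0,-2],[0,0,0]],[0.3,[0,0,-2.5],[0,0,0]],[0.3,[0,0,-2.5],[0,0,0]],[0.3,[0,0,-1.5],[0,0,0]],[0.3,[0,0,0],[0,0,0]],[0.3,[0,0,0],[0,0,0]],[0.3,[0,0,0],[0,0,0]]]' --force 20

```text
time_s: 16.32
tool_pos: [0.604, -0.1231, 0.1817]
tool_rot: [-180.0, -28.9, 176.7]
force: [0.1, 0.1, 0.3]
grip_width: 0.0479
```

```bash
python3 - <<'E'
from h import *
weigh(10);o,p,R=pose(); print(p,o["tool_rot"],o["grip_width"],o["time_s"])
print("tray"); q=plan(p,R,spot(TR,.045,.18),RC,.3,.03,4)
print("bin"); q=plan(p,R,np.array([.57,.0,.27]),RC,.3,.03,4); plan(*q,spot(BN,.045,.2),RC,.3,.035,5)
E
```

```text
F [-0.09  0.04 -0.23 -0.03 -0.59  0.01] sd [0.55 0.3  0.19 0.02 0.03 0.02]
[ 0.60376855 -0.12301709  0.18143998] [-179.96816364  -28.97049812  176.7398243 ] 0.04774355524297809 16.8167
tray
[0.3, [1.41, -2.09, 0.8], [0.26, -3.62, -1.01]],[0.3, [1.5, -2.06, 0.72], [0.26, -3.62, -1.01]],[0.3, [1.58, -2.03, 0.63], [0.26, -3.62, -1.01]],[0.3, [1.65, -2.0, 0.54], [0.26, -3.62, -1.01]],[0.3, [1.71, -1.97, 0.44], [0.26, -3.62, -1.01]],[0.3, [1.77, -1.94, 0.34], [0.26, -3.62, -1.01]],[0.3, [1.83, -1.91, 0.24], [0.26, -3.62, -1.01]],[0.3, [1.87, -1.87, 0.13], [0.26, -3.62, -1.01]],# 8
bin
[0.3, [0.98, 1.51, -0.72], [0.26, -3.62, -1.01]],[0.3, [0.91, 1.52, -0.79], [0.26, -3.62, -1.01]],[0.3, [0.83, 1.54, -0.85], [0.26, -3.62, -1.01]],[0.3, [0.75, 1.55, -0.91], [0.26, -3.62, -1.01]],[0.3, [0.66, 1.55, -0.96], [0.26, -3.62, -1.01]],[0.3, [0.57, 1.56, -1.0], [0.26, -3.62, -1.01]],[0.3, [0.48, 1.56, -1.04], [0.26, -3.62, -1.01]],[0.3, [0.38, 1.57, -1.08], [0.26, -3.62, -1.01]],# 8
[0.3, [0.66, 3.37, 0.64], [0.0, 0.0, 0.0]],[0.3, [0.66, 3.37, 0.64], [0.0, 0.0, 0.0]],[0.3, [0.66, 3.37, 0.64], [0.0, 0.0, 0.0]],[0.3, [0.66, 3.37, 0.64], [0.0, 0.0, 0.0]],[0.3, [0.66, 3.37, 0.64], [0.0, 0.0, 0.0]],[0.3, [0.66, 3.37, 0.64], [0.0, 0.0, 0.0]],[0.3, [0.66, 3.37, 0.64], [0.0, 0.0, 0.0]],[0.3, [0.66, 3.37, 0.64], [0.0, 0.0, 0.0]],[0.3, [0.66, 3.37, 0.64], [0.0, 0.0, 0.0]],[0.3, [0.66, 3.37, 0.64], [0.0, 0.0, 0.0]],[0.3, [0.66, 3.37, 0.64], [0.0, 0.0, 0.0]],# 11
```

Request:
servo_tool --plan '[[0.3,[0,0,-2.5],[0,0,0]],[0.3,[0,0,-3],[0,0,0]],[0.3,[0.4,0.5,-2],[0.3,-3.6,-1]],[0.3,[0.8,1.5,-1],[0.3,-3.6,-1]],[0.3,[0.8,1.5,-0.8],[0.3,-3.6,-1]],[0.3,[0.8,1.5,-0.5],[0.3,-3.6,-1]],[0.3,[0.8,2,-0.2],[0.3,-3.6,-1]],[0.3,[0.8,2.5,0],[0.3,-3.6,-1]],[0.3,[0.6,3,0],[0.3,-3.6,-1]],[0.3,[0.6,3.3,0],[0.3,-3.6,-1]],[0.3,[0.6,3.3,0],[0,0,0]],[0.3,[0.6,3.3,0],[0,0,0]],[0.3,[0.6,3.3,0],[0,0,0]],[0.3,[0.6,3.3,0],[0,0,0]],[0.3,[0.6,3.3,0],[0,0,0]],[0.3,[0.6,2.5,0],[0,0,0]],[0.3,[0.3,1,0],[0,0,0]],[0.3,[0,0,0],[0,0,0]]]'

```text
time_s: 18.32
tool_pos: [0.5268, 0.2392, 0.2806]
tool_rot: [-179.7, 0.4, -174.9]
force: [-0.3, -0.3, -0.5]
grip_width: 0.0479
```

```bash
python3 - <<'E'
from h import *
weigh(4);o,p,R=pose(); print(p,o["tool_rot"],o["grip_width"],o["qpos"].round(0))
q=plan(p,R,spot(BN,.045,.13),RC,.3,.03,4)
E
```

```text
F [ 0.08 -0.44 -0.47  0.02  0.01 -0.01] sd [0.37 0.37 0.51 0.06 0.02 0.01]
[0.52943409 0.23360613 0.28064822] [-179.5903148     0.43478384 -175.3725636 ] 0.04735556115619285 [-31.   8.   4.  87.  -0.  85.  68.]
[0.3, [0.78, 1.93, 2.13], [-0.06, 0.06, -0.05]],[0.3, [0.78, 1.93, 2.14], [-0.06, 0.06, -0.05]],[0.3, [0.78, 1.93, 2.14], [-0.06, 0.06, -0.05]],[0.3, [0.77, 1.93, 2.14], [-0.06, 0.06, -0.05]],[0.3, [0.77, 1.92, 2.14], [-0.06, 0.06, -0.05]],[0.3, [0.76, 1.92, 2.15], [-0.06, 0.06, -0.05]],[0.3, [0.76, 1.92, 2.15], [-0.06, 0.06, -0.05]],# 7
```

Request:
servo_tool --plan '[[0.3,[0.8,2.2,1.2],[0,0,0]],[0.3,[0.8,2.2,2],[0,0,0]],[0.3,[0.8,2.2,2.2],[0,0,0]],[0.3,[0.8,2.2,2.2],[0,0,0]],[0.3,[0.8,2,2.2],[0,0,0]],[0.3,[0.8,1.5,2.2],[0,0,0]],[0.3,[0.6,1,1.5],[0,0,0]],[0.3,[0.2,0.4,0.8],[0,0,0]],[0.3,[0,0,0],[0,0,0]],[0.3,[0,0,0],[0,0,0]]]'

```text
time_s: 19.35
tool_pos: [0.4824, 0.3438, 0.1324]
tool_rot: [-179.1, 1.1, -177.9]
force: [1.1, -0.2, 0.4]
grip_width: 0.0478
```

```bash
python3 - <<'E'
from h import *
o,p,R=pose(); print(p,o["tool_rot"],o["grip_width"],o["qpos"].round(0))
q=plan(p,R,spot(BN,.045,.05),RC,.3,.015,4)
E
```

```text
[0.48242294 0.34376272 0.13239219] [-179.10634725    1.08334045 -177.89880394] 0.04781033221584984 [-38.  14.  -1.  97.   2.  69.  53.]
[0.3, [0.3, 0.35, 1.36], [-0.15, 0.18, -0.48]],[0.3, [0.3, 0.35, 1.36], [-0.15, 0.18, -0.48]],[0.3, [0.29, 0.35, 1.37], [-0.15, 0.18, -0.48]],[0.3, [0.28, 0.35, 1.37], [-0.15, 0.18, -0.48]],[0.3, [0.27, 0.34, 1.37], [-0.15, 0.18, -0.48]],[0.3, [0.27, 0.34, 1.37], [-0.15, 0.18, -0.48]],# 6
```

Request:
servo_tool --plan '[[0.3,[0.5,0.5,0.8],[-0.2,0.3,-0.6]],[0.3,[0.5,0.5,1.2],[-0.2,0.3,-0.6]],[0.3,[0.4,0.5,1.3],[-0.2,0.3,-0.6]],[0.3,[0.4,0.4,1.3],[-0.2,0.3,-0.6]],[0.3,[0.4,0.3,1.3],[-0.2,0.2,-0.6]],[0.3,[0.4,0.3,1],[-0.1,0.2,-0.4]],[0.3,[0.2,0,0.4],[0,0,0]],[0.3,[0,0,0],[0,0,0]],[0.3,[0,0,0],[0,0,0]]]'

```text
time_s: 20.1
tool_pos: [0.456, 0.3649, 0.0546]
tool_rot: [179.6, -0.4, -174.6]
force: [0.5, -0.7, -0.5]
grip_width: 0.0477
```

```bash
python3 - <<'E'
from h import *
weigh(4);o,p,R=pose(); print(p,o["tool_rot"],o["grip_width"])
q=plan(p,R,spot(BN,.045,.045),RC,.3,.005,4)
E
```

```text
F [ 0.3   0.23  0.15  0.04 -0.   -0.01] sd [0.32 0.32 0.42 0.03 0.02 0.03]
[0.4569858  0.36519087 0.05577249] [ 179.57626993   -0.30553338 -174.65765608] 0.0480473575613492
[0.3, [-0.26, -0.11, 0.36], [0.14, -0.1, 0.11]],[0.3, [-0.26, -0.1, 0.36], [0.14, -0.1, 0.11]],[0.3, [-0.26, -0.1, 0.36], [0.14, -0.1, 0.11]],# 3
```

Request:
servo_tool --plan '[[0.3,[-0.3,0,0.3],[0.1,-0.1,0]],[0.3,[-0.2,0,0.3],[0.1,-0.1,0]],[0.3,[-0.1,0,0.3],[0.1,0,0]],[0.3,[0,0,0.2],[0,0,0]],[0.3,[0,0,0.2],[0,0,0]],[0.3,[0,0,0],[0,0,0]],[0.3,[0,0,0],[0,0,0]]]'

```text
time_s: 20.88
tool_pos: [0.4656, 0.3664, 0.0433]
tool_rot: [179.8, 0.1, -174.7]
force: [0.2, 0.0, -0.4]
grip_width: 0.0476
```

```bash
python3 - <<'E'
from h import *
weigh(6);o,p,R=pose(); print(p,o["tool_rot"],o["grip_width"])
E
```

```text
F [ 0.14 -0.06 -0.11  0.02  0.01 -0.  ] sd [0.47 0.67 0.43 0.03 0.03 0.02]
[0.46573498 0.36648894 0.04360884] [ 1.79785253e+02  1.44373410e-01 -1.74727370e+02] 0.04798150513398174
```

Request:
servo_tool --plan '[[0.3,[0,0,0.2],[0,0,0]],[0.3,[0,0,0.15],[0,0,0]],[0.3,[0,0,0.1],[0,0,0]],[0.3,[0,0,0],[0,0,0]],[0.3,[0,0,0],[0,0,0]]]'

```text
time_s: 21.6
tool_pos: [0.466, 0.3669, 0.0393]
tool_rot: [179.8, 0.2, -174.7]
force: [-0.2, -0.0, -0.2]
grip_width: 0.0483
```

```bash
python3 - <<'E'
from h import *
weigh(8);o,p,R=pose(); print(p,o["tool_rot"],o["grip_width"])
E
```

```text
F [ 0.03 -0.03 -0.15 -0.01  0.03  0.01] sd [0.44 0.18 0.5  0.03 0.02 0.02]
[0.46605595 0.36684111 0.03931595] [ 179.74901016    0.19891984 -174.72204777] 0.047857229708970855
```

Request:
servo_tool --plan '[[0.3,[0,0,0.12],[0,0,0]],[0.3,[0,0,0.12],[0,0,0]],[0.3,[0,0,0],[0,0,0]]]'

```text
time_s: 22.25
tool_pos: [0.4672, 0.3675, 0.0395]
tool_rot: [179.7, 0.3, -174.7]
force: [-0.6, 0.5, -0.1]
grip_width: 0.0479
```

```bash
python3 - <<'E'
from h import *
weigh(8);o,p,R=pose(); print(p,o["tool_rot"],o["grip_width"])
E
```

```text
F [-0.38  0.03  1.08  0.04  0.04  0.01] sd [0.3  0.43 0.65 0.03 0.02 0.03]
[0.46701966 0.36756895 0.0391047 ] [ 179.68599391    0.31581564 -174.71549109] 0.04781950216739417
```

Contact (about +1 N). Release.

Request:
servo_tool --plan '[[0.8,[0,0,0],[0,0,0]],[0.8,[0,0,0],[0,0,0]],[0.8,[0,0,0],[0,0,0]],[0.8,[0,0,0],[0,0,0]],[0.8,[0,0,0],[0,0,0]],[0.8,[0,0,0],[0,0,0]],[0.8,[0,0,-1],[0,0,0]],[0.8,[0,0,-2],[0,0,0]],[0.8,[0,0,-3],[0,0,0]],[1,[0,0,-4],[0,0,0]],[1,[0,0,-4],[0,0,0]],[1,[0,0,-2],[0,0,0]],[1,[0,0,0],[0,0,0]],[1,[0,0,0],[0,0,0]]]'

```text
time_s: 23.82
tool_pos: [0.4643, 0.3647, 0.2077]
tool_rot: [179.9, 0.1, -174.7]
force: [-0.6, 0.8, -0.5]
grip_width: 0.0861
```

```bash
python3 - <<'E'
from h import *
o,p,R=pose(); print(p,o["tool_rot"],o["qpos"].round(0))
q=plan(p,R,np.array([.60,.03,.21]),RT,1,.03,5); print(gr("b",.13))
c=cam("top"); cv2.imwrite("pics/t3.png",c["image"])
E
```

```text
[0.464302   0.36469302 0.20771695] [ 1.79872339e+02  5.79294620e-02 -1.74724466e+02] [-39.  11.  -2.  92.   0.  77.  54.]
[1, [-0.8, -2.66, -0.02], [-0.16, 2.24, 0.65]],[1, [-0.83, -2.65, -0.06], [-0.16, 2.24, 0.65]],[1, [-0.86, -2.64, -0.1], [-0.16, 2.24, 0.65]],[1, [-0.88, -2.63, -0.14], [-0.16, 2.24, 0.65]],[1, [-0.91, -2.62, -0.19], [-0.16, 2.24, 0.65]],[1, [-0.93, -2.61, -0.23], [-0.16, 2.24, 0.65]],[1, [-0.95, -2.6, -0.27], [-0.16, 2.24, 0.65]],[1, [-0.96, -2.59, -0.32], [-0.16, 2.24, 0.65]],[1, [-0.98, -2.57, -0.36], [-0.16, 2.24, 0.65]],[1, [-0.99, -2.56, -0.41], [-0.16, 2.24, 0.65]],[1, [-1.01, -2.55, -0.45], [-0.16, 2.24, 0.65]],[1, [-1.02, -2.54, -0.5], [-0.16, 2.24, 0.65]],[1, [-1.02, -2.52, -0.55], [-0.16, 2.24, 0.65]],# 13
[ 0.60927853 -0.02332137  0.18397889]
```

View pics/t3.png

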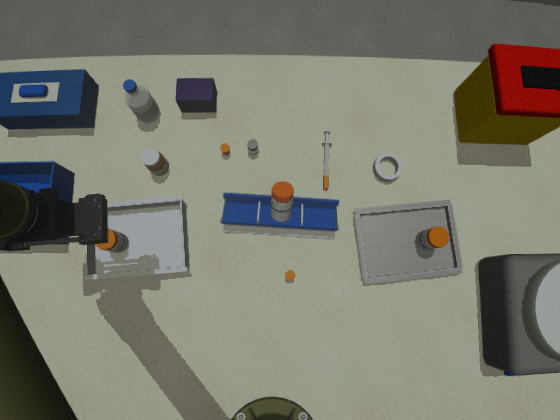

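The tray pot (437,237) and the bin pot (108,240) both stand upright, the middle pot (282,195) is untouched, and the bystanders haven't moved. Next is the middle pot.

Request:
servo_tool --plan '[[1,[-0.8,-2.7,-0.5],[-0.2,2.2,0.6]],[1,[-0.8,-2.7,-0.5],[-0.2,2.2,0.6]],[1,[-0.9,-2.7,-0.4],[-0.2,2.2,0.6]],[1,[-0.9,-2.7,-0.3],[-0.2,2.2,0.6]],[1,[-0.9,-2.7,-0.2],[-0.2,2.2,0.6]],[1,[-0.9,-2.7,-0.2],[-0.2,2.2,0.6]],[1,[-1,-2.7,-0.3],[-0.2,2.2,0.6]],[1,[-1,-2.7,-0.3],[-0.2,2.2,0.6]],[1,[-1,-2.7,-0.3],[-0.2,2.2,0.6]],[1,[-1,-2.7,-0.4],[-0.2,2.2,0.6]],[1,[-1,-2.5,-0.4],[-0.2,2.2,0.6]],[1,[-1,-2.5,-0.5],[-0.2,2.2,0.6]],[1,[-1,-2,-0.5],[-0.2,2.2,0.6]],[1,[-0.5,-1,0],[0,0,0]],[1,[0,0,0],[0,0,0]],[1,[0,0,0],[0,0,0]]]'

```text
time_s: 25.2
tool_pos: [0.5976, 0.0054, 0.1875]
tool_rot: [179.8, -32.6, 177.6]
force: [-0.7, -0.3, -0.5]
grip_width: 0.0871
```

```bash
python3 - <<'E'
from h import *
o,p,R=pose(); print(p,o["tool_rot"],o["qpos"].round(0))
q=plan(p,R,gr("b",.10),RT,1,.02,5)
E
```

```text
[0.59763918 0.00540336 0.18753901] [179.78853737 -32.55109102 177.55820021] [ -8.  40.  12.  61.  -8. 112.  90.]
[1, [-0.49, -0.94, 0.86], [-0.07, -1.15, 0.24]],[1, [-0.47, -0.94, 0.87], [-0.07, -1.15, 0.24]],[1, [-0.46, -0.93, 0.88], [-0.07, -1.15, 0.24]],# 3
```

Request:
servo_tool --plan '[[1,[-0.5,-1,0.5],[-0.1,-1.2,0.2]],[1,[-0.5,-1,0.8],[-0.1,-1.2,0.2]],[1,[-0.4,-0.8,0.8],[-0.1,-1.1,0.2]],[1,[0,0,0.8],[0,0,0]],[1,[0,0,0.8],[0,0,0]],[1,[0,0,0.6],[0,0,0]],[1,[0,0,0],[0,0,0]],[1,[0,0,0],[0,0,0]]]'

```text
time_s: 25.87
tool_pos: [0.5815, -0.0055, 0.1442]
tool_rot: [179.0, -28.6, 178.4]
force: [-0.3, 0.3, -0.7]
grip_width: 0.0873
```

```bash
python3 - <<'E'
from h import *
o,p,R=pose(); print(p,o["tool_rot"],o["force"])
q=plan(p,R,gr("b",.0),RT,1,.013)
E
```

```text
[ 0.58148908 -0.00549224  0.14417823] [179.00378561 -28.62304068 178.37621652] [-0.32629994  0.29251495 -0.70579369]
[1, [-0.07, -0.24, 1.16], [0.03, 0.07, 0.21]],[1, [-0.07, -0.24, 1.16], [0.03, 0.07, 0.21]],[1, [-0.07, -0.24, 1.16], [0.03, 0.07, 0.21]],[1, [-0.07, -0.23, 1.16], [0.03, 0.07, 0.21]],[1, [-0.08, -0.23, 1.16], [0.03, 0.07, 0.21]],[1, [-0.08, -0.23, 1.16], [0.03, 0.07, 0.21]],[1, [-0.08, -0.23, 1.16], [0.03, 0.07, 0.21]],# 7
```

Request:
servo_tool --plan '[[1,[-0.2,-0.8,0.5],[0.1,0.2,0.7]],[1,[-0.2,-0.7,0.8],[0.1,0.2,0.7]],[1,[0,-0.1,0.9],[0,0,0]],[1,[0,0,0.8],[0,0,0]],[1,[0,0,0],[0,0,0]]]'

```text
time_s: 26.28
tool_pos: [0.5697, -0.0205, 0.1142]
tool_rot: [-180.0, -28.9, 176.8]
force: [0.2, 0.0, 0.9]
grip_width: 0.0869
```

```bash
python3 - <<'E'
from h import *
o,p,R=pose(); print(p,o["tool_rot"],o["force"])
q=plan(p,R,gr("b",.0),RT,1,.013)
E
```

```text
[ 0.56965374 -0.02045544  0.11424559] [-179.98295198  -28.89935687  176.80664075] [0.19438306 0.03692851 0.94989895]
[1, [-0.02, -0.01, 1.24], [-0.02, 0.05, 0.02]],[1, [-0.02, -0.01, 1.24], [-0.02, 0.05, 0.02]],[1, [-0.02, -0.01, 1.24], [-0.02, 0.05, 0.02]],[1, [-0.02, -0.01, 1.24], [-0.02, 0.05, 0.02]],# 4
```

Request:
servo_tool --plan '[[1,[0,0,1],[0,0,0]],[1,[0,0,1.1],[0,0,0]],[1,[0,0,1.1],[0,0,0]],[1,[0,0,0.8],[0,0,0]],[1,[0,0,0.3],[0,0,0]],[1,[0,0,0],[0,0,0]],[1,[0,0,0],[0,0,0]]]'

```text
time_s: 26.87
tool_pos: [0.5462, -0.0198, 0.0725]
tool_rot: [-180.0, -29.1, 176.7]
force: [1.0, -0.2, 0.3]
grip_width: 0.0868
```

```bash
python3 - <<'E'
from h import *
o,p,R=pose(); print(p,o["tool_rot"],o["force"])
q=plan(p,R,gr("b",.0),RT,1,.013)
E
```

```text
[ 0.54618509 -0.019832    0.07245443] [-179.97249582  -29.05090155  176.71276206] [ 1.02651948 -0.23557983  0.27557908]
[1, [-0.1, 0.01, 0.18], [-0.03, 0.05, 0.0]],# 1
```

Request:
servo_tool --plan '[[1,[-0.1,0,0.1],[0,0,0]],[0.3,[0,0,0],[0,0,0]],[0.3,[0,0,0],[0,0,0]],[0.3,[0,0,0],[0,0,0]],[0.3,[0,0,0],[0,0,0]],[0.3,[0,0,0],[0,0,0]],[0.3,[0,0,0],[0,0,0]],[0.3,[0,0,0],[0,0,0]],[0.3,[0,0,0],[0,0,0]],[0.3,[0,0,0],[0,0,0]],[0.3,[0,0,0],[0,0,0]]]' --force 20

```text
time_s: 27.78
tool_pos: [0.549, -0.0199, 0.0728]
tool_rot: [-180.0, -28.8, 176.7]
force: [0.0, 0.1, -0.8]
grip_width: 0.0476
```

Request:
servo_tool --plan '[[0.3,[0,0,-0.6],[0,0,0]],[0.3,[0,0,-1],[0,0,0]],[0.3,[0,0,-1.5],[0,0,0]],[0.3,[0,0,-2],[0,0,0]],[0.3,[0,0,-2.5],[0,0,0]],[0.3,[0,0,-2.5],[0,0,0]],[0.3,[0,0,-1.5],[0,0,0]],[0.3,[0,0,0],[0,0,0]],[0.3,[0,0,0],[0,0,0]],[0.3,[0,0,0],[0,0,0]]]'

```text
time_s: 28.62
tool_pos: [0.6084, -0.0231, 0.1773]
tool_rot: [-179.9, -28.8, 176.7]
force: [-0.4, -0.5, -3.0]
grip_width: 0.0476
```

```bash
python3 - <<'E'
from h import *
weigh(10);o,p,R=pose(); print(p,o["tool_rot"],o["grip_width"],o["time_s"])
print("tray"); q=plan(p,R,spot(TR,.045,.18),RC,.3,.03,4)
print("bin"); q=plan(p,R,spot(BN,-.045,.22),RC,.3,.03,4)
E
```

```text
F [-0.05  0.03 -3.31 -0.03 -0.93 -0.  ] sd [0.43 0.63 0.42 0.02 0.02 0.04]
[ 0.60823623 -0.02308618  0.17756121] [-179.9362341   -28.84999539  176.73781382] 0.047913517936371115 29.1167
tray
[0.3, [1.14, -2.67, 0.6], [0.2, -2.88, -0.81]],[0.3, [1.21, -2.66, 0.55], [0.2, -2.88, -0.81]],[0.3, [1.27, -2.64, 0.5], [0.2, -2.88, -0.81]],[0.3, [1.33, -2.62, 0.44], [0.2, -2.88, -0.81]],[0.3, [1.39, -2.6, 0.38], [0.2, -2.88, -0.81]],[0.3, [1.44, -2.58, 0.32], [0.2, -2.88, -0.81]],[0.3, [1.49, -2.55, 0.26], [0.2, -2.88, -0.81]],[0.3, [1.54, -2.53, 0.19], [0.2, -2.88, -0.81]],[0.3, [1.58, -2.51, 0.12], [0.2, -2.88, -0.81]],[0.3, [1.62, -2.49, 0.05], [0.2, -2.88, -0.81]],# 10
bin
[0.3, [1.4, 2.62, 0.33], [0.18, -2.62, -0.73]],[0.3, [1.38, 2.64, 0.25], [0.18, -2.62, -0.73]],[0.3, [1.35, 2.66, 0.18], [0.18, -2.62, -0.73]],[0.3, [1.32, 2.67, 0.11], [0.18, -2.62, -0.73]],[0.3, [1.29, 2.69, 0.05], [0.18, -2.62, -0.73]],[0.3, [1.26, 2.71, -0.02], [0.18, -2.62, -0.73]],[0.3, [1.22, 2.72, -0.09], [0.18, -2.62, -0.73]],[0.3, [1.18, 2.74, -0.15], [0.18, -2.62, -0.73]],[0.3, [1.14, 2.75, -0.21], [0.18, -2.62, -0.73]],[0.3, [1.09, 2.77, -0.27], [0.18, -2.62, -0.73]],[0.3, [1.04, 2.78, -0.33], [0.18, -2.62, -0.73]],# 11
```

Request:
servo_tool --plan '[[0.3,[0,0,-2],[0,0,0]],[0.3,[0.6,-1.5,-1.5],[0.2,-2.9,-0.8]],[0.3,[1.1,-2.5,-0.5],[0.2,-2.9,-0.8]],[0.3,[1.2,-2.6,0],[0.2,-2.9,-0.8]],[0.3,[1.3,-2.6,0],[0.2,-2.9,-0.8]],[0.3,[1.3,-2.6,0],[0.2,-2.9,-0.8]],[0.3,[1.4,-2.6,0],[0.2,-2.9,-0.8]],[0.3,[1.4,-2.5,0],[0.2,-2.9,-0.8]],[0.3,[1.5,-2.5,0],[0.2,-2.9,-0.8]],[0.3,[1.5,-2.2,0],[0.2,-2.9,-0.8]],[0.3,[1.5,-1.5,0],[0.2,-2.9,-0.8]],[0.3,[0.5,-0.5,0],[0,0,0]],[0.3,[0,0,0],[0,0,0]],[0.3,[0,0,0],[0,0,0]]]'

```text
time_s: 30.28
tool_pos: [0.4913, -0.2718, 0.2392]
tool_rot: [179.8, 0.8, -174.7]
force: [0.1, 0.4, -3.8]
grip_width: 0.0477
```

```bash
python3 - <<'E'
from h import *
o,p,R=pose(); print(p,o["tool_rot"],o["grip_width"],o["qpos"].round(0))
q=plan(p,R,spot(TR,.048,.12),RC,.3,.02,4)
E
```

```text
[ 0.49131993 -0.27177966  0.23922066] [ 179.77681667    0.79475518 -174.66637645] 0.04773650741085941 [  9.   6.  19.  94.  -3.  80. 124.]
[0.3, [0.42, -0.09, 1.7], [0.03, 0.11, 0.05]],[0.3, [0.42, -0.09, 1.7], [0.03, 0.11, 0.05]],[0.3, [0.41, -0.08, 1.7], [0.03, 0.11, 0.05]],[0.3, [0.41, -0.08, 1.7], [0.03, 0.11, 0.05]],[0.3, [0.4, -0.08, 1.7], [0.03, 0.11, 0.05]],[0.3, [0.4, -0.08, 1.7], [0.03, 0.11, 0.05]],[0.3, [0.4, -0.08, 1.7], [0.03, 0.11, 0.05]],# 7
```

Request:
servo_tool --plan '[[0.3,[0.5,-0.1,1],[0,0.1,0]],[0.3,[0.5,-0.1,1.8],[0,0.1,0]],[0.3,[0.5,-0.1,2.2],[0,0.1,0]],[0.3,[0.5,-0.1,2.2],[0,0.1,0]],[0.3,[0.5,-0.1,2.2],[0,0.1,0]],[0.3,[0.4,-0.1,2],[0,0.1,0]],[0.3,[0.4,0,1.5],[0,0.1,0]],[0.3,[0.2,0,1],[0,0,0]],[0.3,[0.1,0,0.5],[0,0,0]],[0.3,[0,0,0],[0,0,0]],[0.3,[0,0,0],[0,0,0]]]'

```text
time_s: 31.2
tool_pos: [0.4632, -0.2639, 0.08]
tool_rot: [179.3, -0.6, -173.1]
force: [-0.2, 0.5, -3.3]
grip_width: 0.0477
```

```bash
python3 - <<'E'
from h import *
o,p,R=pose(); print(p,o["tool_rot"],o["grip_width"],o["qpos"].round(0))
q=plan(p,R,spot(TR,.048,.05),RC,.3,.012,4)
E
```

```text
[ 0.46319554 -0.26388764  0.08001516] [ 179.26260596   -0.56757135 -173.06804304] 0.04771521256430324 [ 10.  11.  19. 108.  -4.  63. 127.]
[0.3, [0.02, -0.55, 0.99], [0.24, -0.19, 0.64]],[0.3, [0.01, -0.54, 1.0], [0.24, -0.19, 0.64]],[0.3, [0.01, -0.54, 1.0], [0.24, -0.19, 0.64]],# 3
```

Request:
servo_tool --plan '[[0.3,[0,-0.7,0.4],[0.2,-0.2,0.6]],[0.3,[0.1,-0.6,0.8],[0.2,-0.2,0.6]],[0.3,[0.1,-0.5,0.8],[0.2,-0.2,0.6]],[0.3,[0.1,0,0.6],[0,0,0]],[0.3,[0,0,0.2],[0,0,0]],[0.3,[0,0,0],[0,0,0]],[0.3,[0,0,0],[0,0,0]]]'

```text
time_s: 31.78
tool_pos: [0.4653, -0.2857, 0.0522]
tool_rot: [-179.9, 0.4, -175.1]
force: [0.6, 0.2, -3.5]
grip_width: 0.0473
```

```bash
python3 - <<'E'
from h import *
weigh(4);o,p,R=pose(); print(p,o["tool_rot"],o["grip_width"])
q=plan(p,R,spot(TR,.048,.043),RC,.3,.005,4)
E
```

```text
F [-0.12  0.32 -2.53  0.03  0.03  0.01] sd [0.17 0.27 0.27 0.03 0.02 0.03]
[ 0.46583947 -0.28556421  0.05268733] [-179.83260196    0.46342848 -175.03665546] 0.04748910932891709
[0.3, [0.04, 0.19, 0.32], [-0.06, 0.15, -0.01]],[0.3, [0.04, 0.19, 0.32], [-0.06, 0.15, -0.01]],[0.3, [0.03, 0.19, 0.32], [-0.06, 0.15, -0.01]],# 3
```

Request:
servo_tool --plan '[[0.3,[0,0.1,0.3],[0,0.2,0]],[0.3,[0,0.1,0.3],[0,0.1,0]],[0.3,[0,0,0.25],[0,0,0]],[0.3,[0,0,0.2],[0,0,0]],[0.3,[0,0,0.15],[0,0,0]],[0.3,[0,0,0],[0,0,0]],[0.3,[0,0,0],[0,0,0]]]'

```text
time_s: 32.57
tool_pos: [0.4666, -0.2828, 0.0399]
tool_rot: [-179.8, 0.2, -175.0]
force: [-0.1, -1.5, -3.3]
grip_width: 0.0476
```

```bash
python3 - <<'E'
from h import *
weigh(8);o,p,R=pose(); print(p,o["tool_rot"],o["grip_width"])
E
```

```text
F [ 0.07  0.   -3.5   0.04  0.02 -0.01] sd [0.6  0.46 0.48 0.03 0.02 0.03]
[ 0.4667196  -0.28285492  0.04021919] [-179.81240082    0.22604329 -174.95741021] 0.047482180953394626
```

Request:
servo_tool --plan '[[0.3,[0,0,0.12],[0,0,0]],[0.3,[0,0,0.12],[0,0,0]],[0.3,[0,0,0.12],[0,0,0]],[0.3,[0,0,0],[0,0,0]]]'

```text
time_s: 33.3
tool_pos: [0.4673, -0.2831, 0.04]
tool_rot: [-179.9, 0.3, -175.0]
force: [0.1, -0.4, -3.8]
grip_width: 0.0476
```

```bash
python3 - <<'E'
from h import *
weigh(8);o,p,R=pose(); print(p,o["tool_rot"],o["grip_width"])
E
```

```text
F [-0.05 -0.03 -1.45 -0.01 -0.04 -0.01] sd [0.47 0.42 0.82 0.03 0.04 0.02]
[ 0.46752316 -0.28322955  0.0397191 ] [-179.83284422    0.31241223 -174.9668006 ] 0.047404611638026985
```

Contact: about 2 N of the load is off the tool. I'll press 1 mm more, release and rise.

Request:
servo_tool --plan '[[0.3,[0,0,0.1],[0,0,0]],[0.8,[0,0,0],[0,0,0]],[0.8,[0,0,0],[0,0,0]],[0.8,[0,0,0],[0,0,0]],[0.8,[0,0,0],[0,0,0]],[0.8,[0,0,0],[0,0,0]],[0.8,[0,0,0],[0,0,0]],[0.8,[0,0,-1],[0,0,0]],[0.8,[0,0,-2],[0,0,0]],[0.8,[0,0,-3],[0,0,0]],[0.8,[0,0,-4],[0,0,0]],[0.8,[0,0,-4],[0,0,0]],[0.8,[-2,3,-2],[0,0,0]],[0.8,[-2,4,-2],[0,0,0]],[0.8,[0,4,0],[0,0,0]],[0.8,[0,4,0],[0,0,0]],[0.8,[0,3,0],[0,0,0]],[0.8,[0,0,0],[0,0,0]],[0.8,[0,0,0],[0,0,0]]]'

```text
time_s: 35.28
tool_pos: [0.4912, -0.0974, 0.236]
tool_rot: [-179.7, 0.9, -175.5]
force: [-0.4, -0.6, 0.4]
grip_width: 0.0695
```

```bash
python3 - <<'E'
from h import *
o,p,R=pose(); print(p,o["force"],o["grip_width"],o["time_s"])
c=cam("top"); cv2.imwrite("pics/t4.png",c["image"])
E
```

```text
[ 0.49117972 -0.09736845  0.23601807] [-0.3672969  -0.62047944  0.36259076] 0.06954961970123787 35.2833
```

View pics/t4.png

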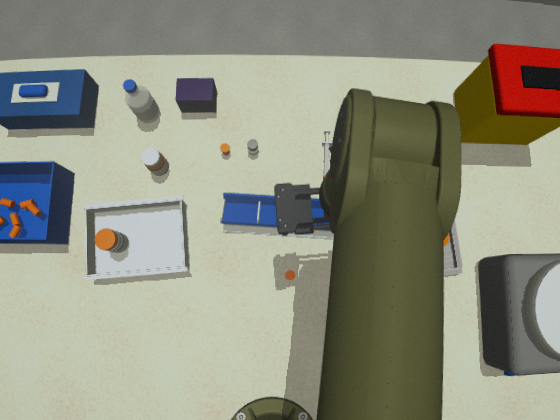

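The bin pot is upright at (106,239). The arm hides the tray, so I'll check it in the scene view.

```bash
python3 - <<'E'
from h import *
t=cam("top"); w=p2w(t,[[106,239.5]],.09)[0]; d=w[:2]-BN; print(w.round(3),"bin y",d@yc,"x",d@[yc[1],-yc[0]])
s=cam("scene"); cv2.imwrite("pics/s4.png",s["image"])
E
```

```text
[0.462 0.365 0.09 ] bin y 0.0478728363642043 x -0.003066746987204198
```

View pics/s4.png

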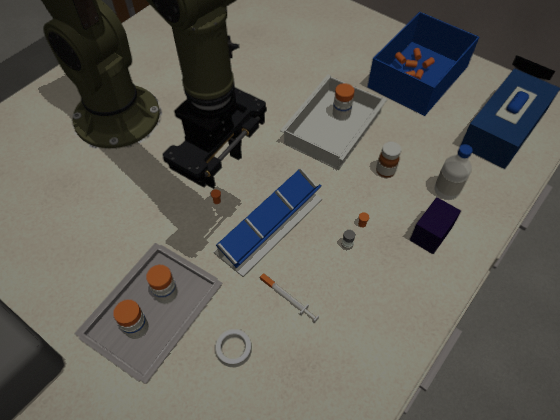

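The scene view shows two pots upright in the tray (lids at (160,278) and (128,315)) and one in the bin (344,92). The bystanders are where they were and the gripper is clear of everything, so I'll hand in.

```bash
python3 -c "
from cell import env
print(env.sign_off())"
```

```text
the job is handed in; nothing more can be done
None
```

The job is handed in: two full pots stand in the steel tray and one empty pot in the white bin. I lifted and weighed each pot in turn:

| Pot in rack (seen from above) | Force at lift | Verdict | Placed in |
|---|---|---|---|
| Left | about 2.8 N | full | tray |
| Right | about 0.2–0.5 N | empty | bin |
| Middle | about 3.3 N | full | tray |

**Set-down:** I lowered each pot until the wrist force showed contact, then opened the gripper and rose straight up.

**Last checks:**
- **Pictures:** All three pots stand upright. I saw the two in the tray only in the scene view, because the arm hid the tray from the top camera.
- **Position:** The bin pot measures about 3 mm and 48 mm from the bin's centre (x and y). The tray pots' positions come from the gripper at release, about 45 mm either side of the tray's centre.
- **Surroundings:** I saw no bystander moved, and the gripper was clear of everything at about 35 s of the 72 s.

**Disagreements:** Single force readings scatter by about 0.5 N, so the weights are averages; the full and empty readings are still far apart. The rack model fitted the images to within about 1.7 pixels, roughly 4 mm. No check failed, and the hand-in reported no verdict.

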